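# Change over the jars in the specimen mixer

### The arm

A 6-joint arm with a two-finger parallel gripper is mounted at the origin on the work surface. World frame = base frame: x ahead of the robot, y to its left, z up, the work surface at z = 0. Lengths are in m, angles in degrees, forces in N, time in s.
With the tool pointing down it reaches from about 0.35 to 0.925 m from the base axis. Payload 6.4 kg.
Tool frame: the origin (TCP) lies midway between the tips of the shut fingers; the grasp point (between the pads) lies bot.tcp_to_grasp behind it (bot.tcp_to_grasp is the distance from the TCP to the grasp point, in m); z points along the fingers, y is the line along which they close (so a half turn about z gives the same grasp; the last joint's range is limited). The gripper opens to 94 mm and grips with 3 to 60 N. Pads are 16 mm wide; open, the fingers measure 119 mm over their backs; the gripper's body (75 mm by 177 mm) begins 78 mm behind the grasp point.
Start: joints at [-86.465, 14.043, 89.255, -0, 76.702, -9.975], TCP at [0.152, -0.632, 0.205] pointing down, gripper open.
Joint ranges: [-179.41, 179.41], [-58.25, 129.5], [7.25, 145.43], [-54.29, 234.29], [11.92, 165.04], [-157.13, 157.13]. Speed limits (degrees/s): [147.25, 147.25, 180, 180, 180, 180].

### API

Orientations are given as a 3x3 rotation matrix whose columns are the frame's x, y, z axes.
In Python, from cell import sensors, eyes, bot gives the robot as it stands.
- The arm moves only by the tool arm_command, never from a script. Its argument "moves" is one flat list of numbers, 4 for each row, row after row: the shift along the tool's x, y, z in mm, then the turn about the tool's z in rad. A call has 1 to 5 rows; each row is the pose to reach, as a shift and turn from the pose commanded when the call began, along the tool's axes at that moment; what a row does not reach only later rows make up. A row lasts 1/8 s, in which the tool goes at most 62.5 mm and 10.7 degrees, less where a joint would pass 70% of its speed; a pose out of reach is approached as far as the arm can. A call with a gripper value outside its range is refused whole. "jaw" is the finger opening in mm, from 0 to 94, set as the call begins (left out, the last holds). The fingers move at their own pace and stop on an object; the grip force is fixed at half the most. Time passes only in rows, so rows that repeat a pose let the fingers close. It gives the time, the measured TCP pose, the force, the opening and the grip force at its end, in the units of the state.
- sensors.read_state(): the state, without advancing time (a new reading comes with each control period).
- eyes.camera(name): name is "scene" or "top"; returns the picture (420x560x3 uint8, red, green, blue); there is no depth.
- eyes.camera_model(name): a dict with "fov_y" (degrees; the focal length in pixels is half the picture's height over the tangent of half this angle, whatever the lens; pixels are square), "cx", "cy" (the principal point, pixels), "origin" and "rotation" of the camera in the world. Camera axes: x right, y down, z forward; pixel columns grow to the right and rows downward; lengths in m; the calibration is good to about 2 mm. A picture is of the moment at which its call begins. camera_model takes no time and is no camera call.
- bot.sign_off(): hands the job in; it is judged then, once.
The state is a dict: "time_s": time; "joint_pos": joint angles; "qd": joint speeds; "effort": joint torques, N m; "ee_pos": TCP position; "tcp_rot": TCP orientation; "wrist_force": force on the tool from outside, world axes, zero at the start; "wrist_torque": the same for the moment, N m; "width": opening from 0.0 (shut) to 1.0 (fully open); "grip_force": force on a finger pad.
Only numpy, scipy, OpenCV 4.12 (cv2) and the standard library are available. Lean on these libraries where they do the work, as an engineer would, in place of code of your own. Each camera call takes 0.05 s, during which the arm holds its last target. There are 200 camera calls.

### The job

Turn the mixer's speed selector to off, then unlock its clear lid by squeezing the two release paddles together, lift it off and lay it flat on the bench. Stand every finished jar out of the mixer on the steel tray and every new jar from the pad in a pocket of the mixer, all upright, one to a pocket. Put the lid back so that it lies fully home with both bolts sprung out, and only then turn the selector to the two-dot mark; leave the other things on the bench where they are.

Things in the scene. Friction and masses are not known exactly. Their poses are not given: they have to be found in the camera images.
- mixer: white four-place incubating mixer, fixed to the bench. Origin: on the bench under the centre of its well; x along the row of four pockets, y towards the control deck, z up. Housing: x -143 to 143, y -76 to 166 mm, flat top at z 110. The well, open at the top, is 226 (x) x 94 (y) mm; the dark rubber insert in it, with the pockets, has its top at z 56 mm
- recess (a point): centre of the recess round the well's mouth in which the lid lies (mixer x 0, y 0), at the height of its ledge, z 96 mm. Recess 249 (x) x 117 (y) mm, 14 mm deep: 2.5 mm play all round the lid. Amid each long side (y +-58.5 mm) is a slot, 34 mm wide, 10 mm deep outwards, roofed by a strike plate (underside 9 mm above the ledge) under which a bolt springs out. Axes as the mixer's
- pocket0 (a point): centre of the floor of the square pocket nearest the mixer's -x end (mixer x -84, y 0, z 46 mm). Pocket 48 x 48 mm, 10 mm deep. Axes as the mixer's
- pocket1 (a point): the same for the second pocket (mixer x -28 mm)
- pocket2 (a point): the same for the third pocket (mixer x 28 mm)
- pocket3 (a point): the same for the fourth pocket (mixer x 84 mm)
- lid: the mixer's loose clear lid with a grey edge: a plate 244 (x) x 112 (y) x 10 mm, about 350 g. Origin: centre of its underside; z up; half a turn about z makes no difference. Grey handle core (32 x 28 mm, up to z 60) in the middle, a black paddle on either side of it. At the start it lies in the recess, locked; it comes off, and goes back in, only with both paddles squeezed fully in
- lid_grip (a point): midway between the two black ribbed release paddles, 44 mm above the lid's underside; axes as the lid's. Squeeze along y: the paddles' outer faces are 64 mm apart at rest, 45 mm squeezed fully in; each is 28 mm wide (x), from 34 mm below to 16 mm above this point. The lid can be lifted and carried by the squeezed paddles; 20 to 30 N holds it
- latch_l (a joint): travel (m) of the paddle on the lid's +y side and its flat steel bolt: 0 = bolt out 7.5 mm beyond the lid's long edge (locked, when the lid is home), 0.0095 = squeezed fully in, bolt 2 mm inside the edge. Its spring (3 N at rest, 9 N fully in) drives it out when let go. Bolt 24 mm wide, 2.5 to 7.5 mm above the lid's underside
- latch_r (a joint): the same for the -y side: 0 out, 0.0095 fully in
- selector (a joint): the mixer's speed selector, rad: 0 = off (bar mark), 0.698 = one dot, 1.396 = two dots, 2.094 = three dots; grows clockwise seen from above. It clicks into these four positions (about 0.04 N m to pass from one to the next) and is pulled to the nearest when let go. At the start it is at one dot
- selector_grip (a point): centre of the selector's grip: a black bar 40 mm long, 12 mm thick, 30 mm high, on a round skirt of 44 mm diameter on the control deck (mixer x -55, y 118 mm). The bar's top is 12 mm above this point, the skirt's top 16 mm below. x lies along the bar and turns with it, the white pointer at its -x end. Squeeze along y to turn it
- new0: new specimen jar (None if absent in this run); all jars are alike: squat, white, 40 mm diameter, with a yellow screw cap of 42 mm diameter; 40 mm high in all, the cap is the top 14 mm; about 55 g. Origin: centre of its underside, z up. At the start it stands on the pale absorbent pad (2 mm thick) on the bench
- new1: new specimen jar (None if absent in this run); all jars are alike: squat, white, 40 mm diameter, with a yellow screw cap of 42 mm diameter; 40 mm high in all, the cap is the top 14 mm; about 55 g. Origin: centre of its underside, z up. At the start it stands on the pale absorbent pad (2 mm thick) on the bench
- new2: new specimen jar (None if absent in this run); all jars are alike: squat, white, 40 mm diameter, with a yellow screw cap of 42 mm diameter; 40 mm high in all, the cap is the top 14 mm; about 55 g. Origin: centre of its underside, z up. At the start it stands on the pale absorbent pad (2 mm thick) on the bench
- finished0: finished specimen jar (None if absent in this run); all jars are alike: squat, white, 40 mm diameter, with a yellow screw cap of 42 mm diameter; 40 mm high in all, the cap is the top 14 mm; about 55 g. Origin: centre of its underside, z up. At the start it stands in a pocket of the mixer, under the lid
- finished1: finished specimen jar (None if absent in this run); all jars are alike: squat, white, 40 mm diameter, with a yellow screw cap of 42 mm diameter; 40 mm high in all, the cap is the top 14 mm; about 55 g. Origin: centre of its underside, z up. At the start it stands in a pocket of the mixer, under the lid
- tray: flat steel tray on the bench, 220 (x) x 100 (y) mm, fixed; its floor is 2 mm above the bench, its rim 4 mm. Empty at the start. Origin: centre of its underside
- tube_rack: bystander: grey rack of blood tubes with blue caps, 100 x 190 x 96 mm, origin at the centre of its underside
- reagent_bottle: bystander: amber bottle, 56 mm diameter, 120 mm high
- label_roll: bystander: white roll of labels lying flat, 64 mm diameter, 28 mm high
- marker: bystander: marker pen lying on the bench, 130 mm long
- mouse: bystander: black computer mouse on its mat, 105 x 60 x 35 mm
- timer: bystander: white bench timer lying flat, 70 x 70 x 18 mm

How it is judged (in metres and radians):
On the way, in this order (a step that is already met when the one before it is completed fails the run):
1. the selector is turned to off (value of joint selector below 0.1 rad), for 0.2 s.
2. the lid is unlocked, taken off and laid flat on the bench (height (world z) of lid below 0.012 m and angle between lid's own z axis and vertical below 0.08 rad), for 0.2 s.
3. every finished jar stands on the tray and every new jar in a pocket (((horizontal distance between new0 and pocket0 below 0.01 m and z of new0 in the frame of pocket0 below 0.004 m) or (horizontal distance between new0 and pocket1 below 0.01 m and z of new0 in the frame of pocket1 below 0.004 m) or (horizontal distance between new0 and pocket2 below 0.01 m and z of new0 in the frame of pocket2 below 0.004 m) or (horizontal distance between new0 and pocket3 below 0.01 m and z of new0 in the frame of pocket3 below 0.004 m)) and ((horizontal distance between new1 and pocket0 below 0.01 m and z of new1 in the frame of pocket0 below 0.004 m) or (horizontal distance between new1 and pocket1 below 0.01 m and z of new1 in the frame of pocket1 below 0.004 m) or (horizontal distance between new1 and pocket2 below 0.01 m and z of new1 in the frame of pocket2 below 0.004 m) or (horizontal distance between new1 and pocket3 below 0.01 m and z of new1 in the frame of pocket3 below 0.004 m)) and ((horizontal distance between new2 and pocket0 below 0.01 m and z of new2 in the frame of pocket0 below 0.004 m) or (horizontal distance between new2 and pocket1 below 0.01 m and z of new2 in the frame of pocket1 below 0.004 m) or (horizontal distance between new2 and pocket2 below 0.01 m and z of new2 in the frame of pocket2 below 0.004 m) or (horizontal distance between new2 and pocket3 below 0.01 m and z of new2 in the frame of pocket3 below 0.004 m)) and x of finished0 in the frame of tray between -0.105 and 0.105 m and y of finished0 in the frame of tray between -0.045 and 0.045 m and z of each of finished0, finished1 in the frame of tray below 0.006 m and x of finished1 in the frame of tray between -0.105 and 0.105 m and y of finished1 in the frame of tray between -0.045 and 0.045 m and angle between each of new0, new1, new2, finished0, finished1's own z axis and vertical below 0.12 rad), for 0.2 s.
4. the lid lies home in its recess and both bolts are out (horizontal distance between lid and mixer below 0.005 m and z of lid in the frame of mixer below 0.0985 m and angle between the x axis of lid and the x axis of mixer, either way round below 0.06 rad and value of joint each of latch_l, latch_r below 0.002 m), for 0.3 s.
5. the selector is at two dots (value of joint selector between 1.296 and 1.496 rad), for 0.2 s.
At the end, for the whole second after the job is handed in: New jars on pocket floors (10 mm off centre, 4 mm up at most), finished jars wholly on the tray, all upright (0.12 rad); lid still, in its recess (5 mm, 0.06 rad, at most 2.5 mm above the ledge), both bolts out to within 2 mm; selector within 0.1 rad of two dots (all of step 3 and all of step 4 and all of step 5 and linear speed of lid below 0.02 m/s); the robot touches nothing.
It fails at once if one of the other things on the bench is moved more than 40 mm (distance of any of tube_rack, reagent_bottle, label_roll, marker, mouse, timer from where it was at the start of the episode above 0.04 m).
Of new0, new1, new2 only 2 to 3 are there at a start; the rules pass over those that are not, and their reading is None.
Of finished0, finished1 only 1 to 2 are there at a start; the rules pass over those that are not, and their reading is None.
At some moment in a run one of new0, new1, new2, finished0, finished1, lid may be knocked a few centimetres aside while the robot is not near it.
It also fails if it takes over 210 s, if anything falls off the work surface, if the arm or the gripper's body presses on something with over 40 N, if the wrist force passes 120 N, or if a joint passes its speed limit or range.

## Working session

There is one attempt and no reset: what is moved stays moved. The work goes in short steps, Python scripts to look and compute and a tool call to move; the robot and the scene stay as the last step left them, time stands still between calls to the robot, and variables do not carry over. Pictures are saved under pics/ and viewed, at most 16 in all, crops included, and the job is handed in when it is done.

Besides the shell and the picture viewer there is one more tool, called after ">>>" as name(argument=value, ...) on one line, values as JSON. arm_command: Moves the arm, as the interface text tells. Its arguments: {"type":"object","properties":{"moves":{"type":"array","items":{"type":"number"}},"jaw":{"type":"number"}},"required":["moves"]}

```bash
ls; mkdir -p pics; python3 - <<'E'
from cell import sensors, eyes, bot
import cv2
s=sensors.read_state();print(s, bot.tcp_to_grasp)
for n in("scene","top"):
    print(n,eyes.camera_model(n)); im=eyes.camera(n); cv2.imwrite(f"pics/{n}0.png",im[:,:,::-1])
E
```

```text
pics
{'time_s': 0.0, 'joint_pos': array([-8.64637078e+01,  1.40821768e+01,  8.93232666e+01, -8.26501430e-04,
        7.67006145e+01, -9.97615458e+00]), 'qd': array([-0.05352469,  0.00428554,  0.01696582, -0.00548566, -0.04670977,
        0.02764717]), 'effort': array([ 2.65998780e-03, -4.15832698e+01, -3.14603662e+01,  6.85793487e-02,
        3.32039385e-02, -1.31388215e-04]), 'ee_pos': array([ 0.15183141, -0.63141631,  0.20438247]), 'tcp_rot': array([[ 9.72318425e-01,  2.33659716e-01, -1.28186298e-04],
       [ 2.33659550e-01, -9.72316720e-01,  1.84666832e-03],
       [ 3.06854315e-04, -1.82550159e-03, -9.99998287e-01]]), 'wrist_force': array([0.21744693, 1.00360829, 0.05668393]), 'wrist_torque': array([ 0.01712723,  0.02743119, -0.02700699]), 'grip_force': 0.0, 'width': 0.9969637917684497} 0.0188
scene {'fov_y': 57.47870917618913, 'cx': 280.0225045020986, 'cy': 214.58717696516132, 'origin': array([1.38070576, 0.12081662, 0.80811621]), 'rotation': array([[-0.24904187,  0.62575144, -0.73919772],
       [ 0.96827674,  0.14475398, -0.20368222],
       [-0.02045263, -0.76647336, -0.64195037]])}
top {'fov_y': 52.226371820879564, 'cx': 279.17947083925077, 'cy': 210.3484615006143, 'origin': array([ 0.38963469, -0.10063615,  1.53625071]), 'rotation': array([[-0.02898955, -0.99366327,  0.1085952 ],
       [-0.9994799 ,  0.03035034,  0.01089875],
       [-0.01412558, -0.10822277, -0.99402631]])}
```

```bash
python3 -c "
import cv2
for n in('scene','top'):
    i=cv2.imread(f'pics/{n}0.png'); cv2.imwrite(f'pics/{n}0b.png',cv2.resize(i,(800,600),interpolation=cv2.INTER_CUBIC))"
```

```text
(no output)
```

View pics/top0b.png

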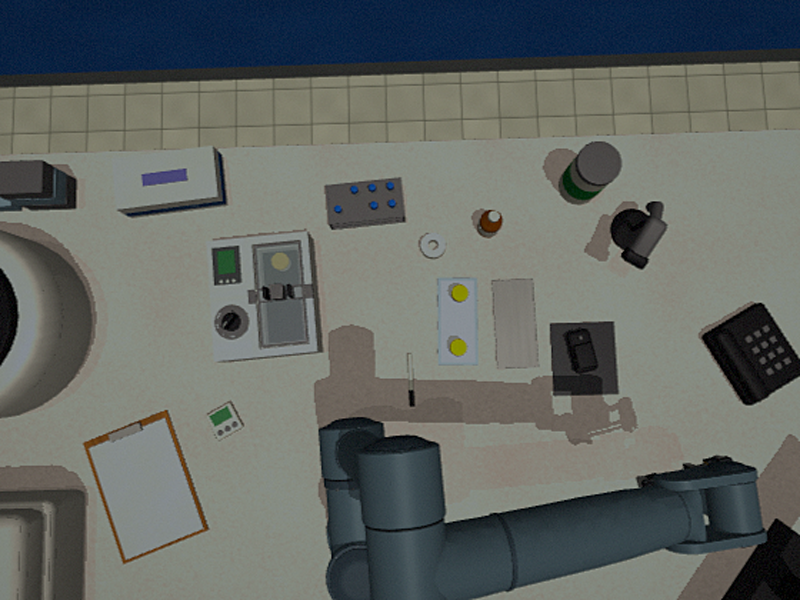

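View pics/scene0b.png

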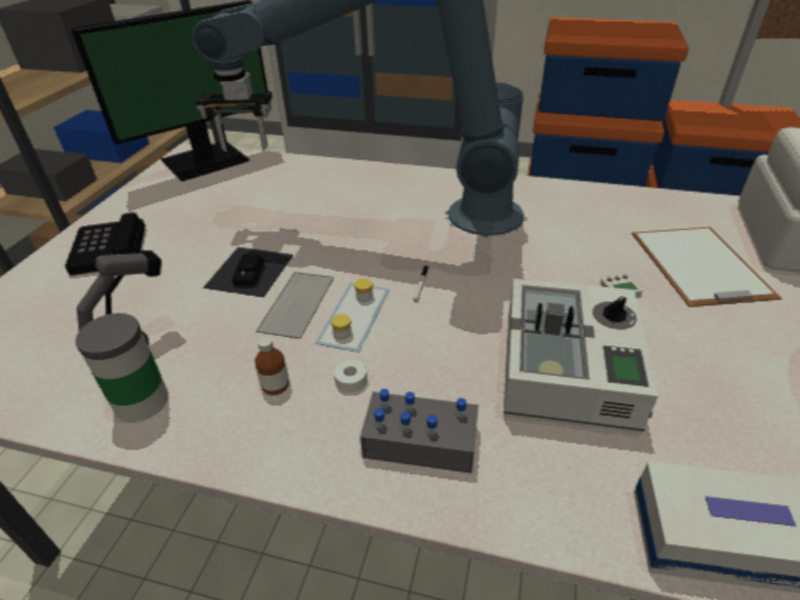

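The top view shows the mixer at (205-325, 230-362), two new jars on the pad at (459,292) and (457,346), the tray at about (515,323), and one finished jar at (280,262) under the lid. The scene view agrees. Next I'll zoom in on the mixer for its corners.

```bash
python3 -c "
import cv2,numpy as np
t=cv2.imread('pics/top0.png')[155:260,140:232]; s=cv2.imread('pics/scene0.png')[190:305,348:460]
o=np.zeros((600,800,3),np.uint8)
a=cv2.resize(t,None,fx=4,fy=4,interpolation=cv2.INTER_CUBIC);b=cv2.resize(s,None,fx=3.8,fy=3.8,interpolation=cv2.INTER_CUBIC)
c=cv2.resize(cv2.imread('pics/top0.png')[190:262,300:382],None,fx=2,fy=2)
for i in range(0,92,10): cv2.line(a,(i*4,0),(i*4,6),(0,0,255),1)
for i in range(0,105,10): cv2.line(a,(0,i*4),(6,i*4),(0,0,255),1)
o[:a.shape[0],:a.shape[1]]=a;o[:b.shape[0],800-b.shape[1]:]=b;o[450:450+c.shape[0],:c.shape[1]]=c
cv2.imwrite('pics/crop1.png',o)"
```

```text
(no output)
```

View pics/crop1.png

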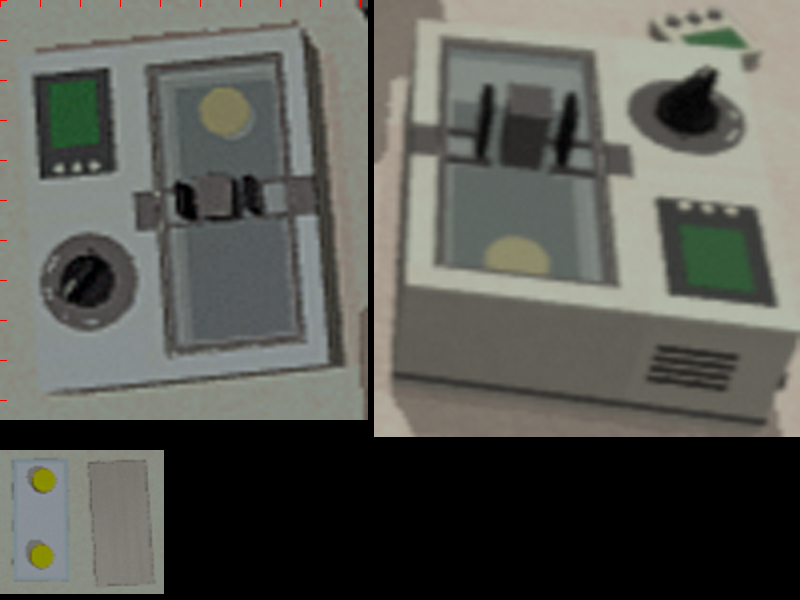

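```bash
cat > h.py <<'E'
import numpy as np, cv2
from scipy.optimize import least_squares
from cell import sensors, eyes, bot
def K(m):
    f=210/np.tan(np.radians(m['fov_y']/2)); return f,m['cx'],m['cy']
def proj(n,P):
    m=eyes.camera_model(n); f,cx,cy=K(m); q=(np.atleast_2d(P)-m['origin'])@m['rotation']
    return np.c_[cx+f*q[:,0]/q[:,2], cy+f*q[:,1]/q[:,2]]
def back(n,uv,z):
    m=eyes.camera_model(n); f,cx,cy=K(m)
    d=m['rotation']@np.array([(uv[0]-cx)/f,(uv[1]-cy)/f,1]); o=m['origin']
    return o+d*(z-o[2])/d[2]
def yellow(im,lo=(18,110,60),hi=(38,255,255),amin=15):
    g=cv2.inRange(cv2.cvtColor(im,cv2.COLOR_RGB2HSV),lo,hi)
    n,l,st,c=cv2.connectedComponentsWithStats(g)
    return [(c[i],st[i,4]) for i in range(1,n) if st[i,4]>=amin]
def fit(obj,obs,x0):
    """obs: list (cam, uv); obj Nx3; pose x,y,yaw"""
    def W(p):
        c,s=np.cos(p[2]),np.sin(p[2]); return obj@np.array([[c,s,0],[-s,c,0],[0,0,1]])+[p[0],p[1],0]
    def r(p):
        w=W(p); return np.concatenate([proj(n,w[i])[0]-uv for i,(n,uv) in enumerate(obs)])
    s=least_squares(r,x0,loss='soft_l1'); return s.x,r(s.x).reshape(-1,2)
E
python3 - <<'E'
from h import *
T=lambda u,v:('top',((u+.5)/4-.5+140,(v+.5)/4-.5+155)); S=lambda u,v:('scene',((u-374+.5)/3.8-.5+348,(v+.5)/3.8-.5+190))
A=124.5,58.5
obj=[];obs=[]
def add(p,o):obj.append(np.array(p,float)/1e3);obs.append(o)
R=[(124.5,58.5,110),(124.5,-58.5,110),(-124.5,-58.5,110),(-124.5,58.5,110)]
for p,t,s in zip(R,[(147,66),(280,53),(304,341),(170,356)],[(618,285),(437,268),(440,38),(595,50)]): add(p,T(*t));add(p,S(*s))
H=[(143,166,110),(143,-76,110),(-143,166,110)]
for p,t in zip(H,[(22,53),(298,28),(45,393)]): add(p,T(*t))
add((143,-76,110),S(405,285));add((-143,-76,110),S(418,20))
add((-55,118,112),T(88,281))
p,r=fit(np.array(obj),obs,[.5,.3,0]);print('mixer',p.round(4));print([o[0]for o in obs]);print(r.round(1).tolist())
for n in('top','scene'):
    im=cv2.imread(f'pics/{n}0.png')[:,:,::-1].copy()
    for c,a in yellow(im): print(n,c.round(1),a,back(n,c,.042 if n=='top' else .037).round(4))
to=[('top',((u+.5)/2-.5+300,(v-450+.5)/2-.5+190)) for u,v in[(89,463),(146,461),(154,582),(97,585)]]
ob=np.array([(110,50,4),(110,-50,4),(-110,-50,4),(-110,50,4)])/1e3
p,r=fit(ob,to,[.5,-.2,0]);print('tray',p.round(4),r.round(1).tolist())
for n,u,v in[('marker1',410,353),('marker2',411,405),('labelroll',432,245),('bottle',490,222),('rackLL',330,228),('rackLR',405,218)]: print(n,back('top',(u*.7,v*.7),.01).round(3))
E
```

```text
mixer [0.5712 0.1938 0.0705]
['top', 'scene', 'top', 'scene', 'top', 'scene', 'top', 'scene', 'top', 'top', 'top', 'scene', 'scene', 'top']
[[-0.3, -0.4], [0.7, 1.0], [0.8, -0.6], [-0.7, -0.2], [0.9, 0.5], [-0.1, -0.5], [-0.6, 0.3], [-0.1, 0.1], [-0.8, 0.7], [0.9, -0.2], [-1.0, -0.2], [0.4, -0.0], [-0.1, -0.0], [0.6, 0.1]]
top [321.4 204.7] 111 [ 0.5682 -0.2328  0.042 ]
top [320.3 242.7] 112 [ 0.4354 -0.2239  0.042 ]
scene [153.2  73.2] 25 [-0.5624 -1.1439  0.037 ]
scene [254.1 199.5] 98 [ 0.4372 -0.2265  0.037 ]
scene [238.3 225.3] 121 [ 0.5707 -0.235   0.037 ]
tray [ 0.4923 -0.3727  0.0155] [[0.4, -0.2], [-0.4, -0.5], [-0.1, 0.4], [0.1, 0.2]]
marker1 [ 0.424 -0.108  0.01 ]
marker2 [ 0.297 -0.106  0.01 ]
labelroll [ 0.695 -0.172  0.01 ]
bottle [ 0.75  -0.321  0.01 ]
rackLL [0.747 0.086 0.01 ]
rackLR [ 0.767 -0.106  0.01 ]
```

```bash
python3 - <<'E'
from h import *
# straightness of bench back edge / floor edge in top image
g=cv2.cvtColor(cv2.imread('pics/top0.png'),cv2.COLOR_BGR2HSV)
blue=((g[:,:,0]>95)&(g[:,:,0]<130)&(g[:,:,1]>120))
u=np.arange(10,550,10); v=np.array([np.where(blue[:70,x])[0].max() for x in u])
print(list(zip(u.tolist(),v.tolist())))
gr=cv2.imread('pics/top0.png').astype(int)
# bench edge: darkest gradient rows 85..120
b=cv2.GaussianBlur(cv2.imread('pics/top0.png',0),(0,0),1.5).astype(float)
s=cv2.imread('pics/scene0.png')
im=cv2.imread('pics/top0.png').astype(float).sum(2)
sat=cv2.GaussianBlur(g[:,:,1],(9,9),0).astype(float)
for x in range(160,550,30): 
    d=np.diff(sat[85:125,x]); print(x,85+d.argmin(),d.min().round(1),end='; ')
E
```

```text
[(10, 51), (20, 51), (30, 51), (40, 50), (50, 50), (60, 50), (70, 49), (80, 49), (90, 49), (100, 48), (110, 48), (120, 48), (130, 47), (140, 47), (150, 47), (160, 46), (170, 46), (180, 46), (190, 45), (200, 45), (210, 45), (220, 44), (230, 44), (240, 44), (250, 43), (260, 43), (270, 43), (280, 42), (290, 42), (300, 41), (310, 41), (320, 41), (330, 40), (340, 40), (350, 40), (360, 39), (370, 39), (380, 39), (390, 38), (400, 38), (410, 38), (420, 37), (430, 37), (440, 37), (450, 36), (460, 36), (470, 36), (480, 35), (490, 35), (500, 35), (510, 34), (520, 34), (530, 34), (540, 33)]
160 102 -5.0; 190 102 -6.0; 220 101 -4.0; 250 100 -5.0; 280 99 -5.0; 310 98 -5.0; 340 97 -4.0; 370 96 -5.0; 400 95 -5.0; 430 93 -5.0; 460 92 -4.0; 490 91 -5.0; 520 90 -5.0;
```

```bash
python3 -c "
import cv2,numpy as np
t=cv2.imread('pics/top0.png')[208:243,144:180]; s=cv2.imread('pics/scene0.png')[200:235,410:450]
f=lambda i:cv2.resize(np.clip(i*1.6,0,255).astype(np.uint8),(390,390),interpolation=cv2.INTER_CUBIC)
cv2.imwrite('pics/crop2.png',np.hstack([f(t),f(s)]))"
```

```text
(no output)
```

View pics/crop2.png

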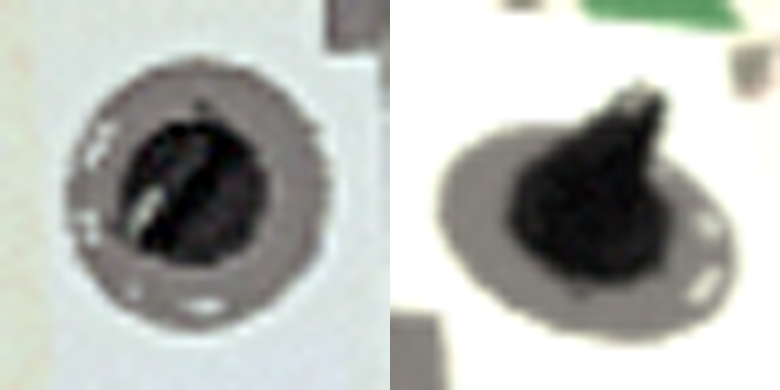

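Selector detents are read off the picture: off is along mixer −x, one dot about 40° clockwise, consistent with the text. Next, a helper that computes move rows.

```bash
cat >> h.py <<'E'
MX=(0.5712,0.1938,np.radians(4.04))
def mix(x,y,z):
    c,s=np.cos(MX[2]),np.sin(MX[2]); return np.array([MX[0]+(c*x-s*y)/1e3, MX[1]+(s*x+c*y)/1e3, z/1e3])
def rel(P,yaw,P0=None,yaw0=None):
    """shift (mm, tool axes) and turn (rad) from the present (or given) pose to TCP P with tool x at yaw (deg)"""
    s=sensors.read_state(); R=s['tcp_rot']
    if P0 is None: P0=s['ee_pos']
    y0=np.degrees(np.arctan2(R[1,0],R[0,0]))
    d=R.T@(np.asarray(P)-P0)*1e3; t=-((yaw-y0+180)%360-180)
    return np.r_[d.round(1),np.radians(t).round(4)]
E
python3 - <<'E'
from h import *
for P,y in [((.30,-.55,.25),30),((.45,-.35,.25),60),((.55,-.1,.25),95),((.55,.12,.25),125),((*mix(-55,118,0)[:2],.25),144)]: print(P,rel(P,y))
E
```

```text
(0.3, -0.55, 0.25) [163.1    -44.7    -45.4     -0.2878]
(0.45, -0.35, 0.25) [ 355.7    -204.1     -45.1      -0.8114]
(0.55, -0.1, 0.25) [ 511.3    -423.8     -44.7      -1.4222]
(0.55, 0.12, 0.25) [ 562.7    -637.7     -44.3      -1.9458]
(np.float64(0.508023228304824), np.float64(0.3076318739113769), 0.25) [ 565.8    -830.      -44.       -2.2775]
```

>>> arm_command(moves=[55,-15,-15,-0.1,110,-30,-30,-0.2,163,-45,-45,-0.3,210,-84,-45,-0.45,255,-122,-45,-0.6], jaw=50)

```text
time_s: 0.72
ee_pos: [0.3724, -0.4521, 0.2502]
tcp_rot: [[0.667, 0.745, -0.0], [0.745, -0.667, 0.0], [0.0, -0.0, -1.0]]
wrist_force: [0.9, -0.1, -0.4]
width: 0.539
grip_force: 0.0
```

```bash
python3 - <<'E'
from h import *
for P,y in [((.45,-.35,.25),60),((.55,-.1,.25),95),((.55,.12,.25),125),((*mix(-55,118,0)[:2],.25),144)]: print(P,rel(P,y))
E
```

```text
(0.45, -0.35, 0.25) [127.8    -10.2      0.2     -0.2064]
(0.55, -0.1, 0.25) [ 3.808e+02 -1.024e+02  3.000e-01 -8.173e-01]
(0.55, 0.12, 0.25) [ 5.4480e+02 -2.4910e+02  4.0000e-01 -1.3409e+00]
(np.float64(0.508023228304824), np.float64(0.3076318739113769), 0.25) [ 6.5660e+02 -4.0560e+02  5.0000e-01 -1.6725e+00]
```

>>> arm_command(moves=[60,-5,0,-0.12,118,-12,0,-0.28,174,-32,0,-0.44,230,-52,0,-0.6,286,-72,0,-0.76])

```text
time_s: 1.35
ee_pos: [0.5099, -0.1914, 0.2501]
tcp_rot: [[-0.03, 1.0, -0.0], [1.0, 0.03, 0.0], [0.0, -0.0, -1.0]]
wrist_force: [0.6, -0.3, 0.1]
width: 0.533
grip_force: 0.0
```

```bash
python3 - <<'E'
from h import *
for P,y in [((.55,-.1,.25),95),((.55,.12,.25),125),((*mix(-55,118,0)[:2],.25),144)]: print(P,rel(P,y))
E
```

```text
(0.55, -0.1, 0.25) [ 9.01e+01  4.28e+01  1.00e-01 -5.71e-02]
(0.55, 0.12, 0.25) [ 3.100e+02  4.940e+01  2.000e-01 -5.807e-01]
(np.float64(0.508023228304824), np.float64(0.3076318739113769), 0.25) [ 4.988e+02  1.310e+01  2.000e-01 -9.123e-01]
```

>>> arm_command(moves=[60,15,0,-0.1,120,25,0,-0.22,180,30,0,-0.36,240,34,0,-0.5,300,34,0,-0.64])

```text
time_s: 1.98
ee_pos: [0.5357, 0.1094, 0.2501]
tcp_rot: [[-0.621, 0.784, -0.0], [0.784, 0.621, 0.0], [0.0, -0.0, -1.0]]
wrist_force: [-0.3, -0.4, 0.1]
width: 0.531
grip_force: 0.0
```

```bash
python3 - <<'E'
from h import *
for z in(.25,.16,.124): print(rel((*mix(-55,118,0)[:2],z),144))
E
```

```text
[ 1.726e+02  1.013e+02  1.000e-01 -2.728e-01]
[172.6    101.4     90.1     -0.2728]
[172.6    101.4    126.1     -0.2728]
```

>>> arm_command(moves=[50,30,0,-0.1,100,60,0,-0.2,150,90,20,-0.273,172.6,101.4,60,-0.273,172.6,101.4,85,-0.273])

```text
time_s: 2.6
ee_pos: [0.5075, 0.3073, 0.1628]
tcp_rot: [[-0.808, 0.589, -0.003], [0.589, 0.808, -0.001], [0.002, -0.003, -1.0]]
wrist_force: [-0.6, -0.6, 0.1]
width: 0.535
grip_force: 0.0
```

```bash
python3 - <<'E'
from h import *
print(rel((*mix(-55,118,0)[:2],.123),144))
for n in('scene','top'): cv2.imwrite(f'pics/{n}3.png',eyes.camera(n)[:,:,::-1])
t=cv2.imread('pics/top3.png')[160:270,120:235]; s=cv2.imread('pics/scene3.png')[150:260,350:460]
cv2.imwrite('pics/crop3.png',cv2.hconcat([cv2.resize(t,(400,400)),cv2.resize(s,(400,400))]))
E
```

```text
[-3.00e-01  7.00e-01  3.98e+01 -1.20e-03]
```

View pics/crop3.png

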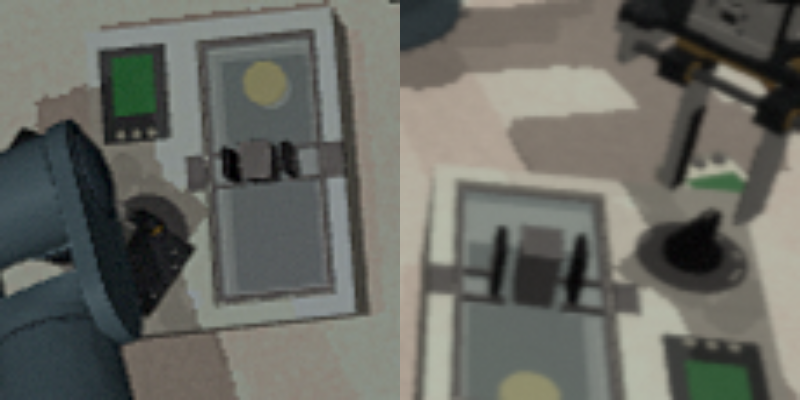

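The fingers straddle the selector bar, so I descend.

>>> arm_command(moves=[0,0,15,0,0,0,30,0,0,0,36,0,0,0,38,0,0,0,38,0])

```text
time_s: 3.32
ee_pos: [0.5098, 0.3058, 0.1278]
tcp_rot: [[-0.806, 0.592, 0.001], [0.592, 0.806, 0.0], [-0.0, 0.001, -1.0]]
wrist_force: [-0.2, 0.8, 0.5]
width: 0.532
grip_force: 0.0
```

>>> arm_command(moves=[0,0,0,0,0,0,0,0,0,0,0,0,0,0,0,0], jaw=0)

```text
time_s: 3.82
ee_pos: [0.5095, 0.3058, 0.1275]
tcp_rot: [[-0.806, 0.591, 0.0], [0.591, 0.806, 0.0], [-0.0, 0.0, -1.0]]
wrist_force: [0.0, -0.3, -0.6]
width: 0.142
grip_force: 0.0
```

>>> arm_command(moves=[0,0,0,0,0,0,0,0])

```text
time_s: 4.08
ee_pos: [0.5096, 0.3059, 0.1275]
tcp_rot: [[-0.806, 0.591, 0.0], [0.591, 0.806, 0.0], [-0.0, 0.0, -1.0]]
wrist_force: [0.1, 0.3, 0.1]
width: 0.125
grip_force: 30.0
```

>>> arm_command(moves=[0,0,0,-0.15,0,0,0,-0.3,0,0,0,-0.45,0,0,0,-0.6,0,0,0,-0.71])

```text
time_s: 4.7
ee_pos: [0.5099, 0.3072, 0.1276]
tcp_rot: [[-0.997, -0.081, 0.002], [-0.081, 0.997, 0.003], [-0.002, 0.003, -1.0]]
wrist_force: [2.2, 6.0, -3.0]
width: 0.124
grip_force: 30.0
```

>>> arm_command(moves=[0,0,0,0,0,0,0,0])

```text
time_s: 4.95
ee_pos: [0.5099, 0.3072, 0.1275]
tcp_rot: [[-0.997, -0.077, 0.002], [-0.077, 0.997, 0.003], [-0.002, 0.003, -1.0]]
wrist_force: [3.3, 5.8, -2.0]
width: 0.123
grip_force: 30.0
```

>>> arm_command(moves=[0,0,0,0,0,0,0,0,0,0,0,0,0,0,0,0], jaw=50)

```text
time_s: 5.45
ee_pos: [0.5094, 0.3056, 0.1274]
tcp_rot: [[-0.997, -0.077, -0.0], [-0.077, 0.997, -0.0], [0.0, -0.0, -1.0]]
wrist_force: [0.2, -0.4, 0.3]
width: 0.509
grip_force: 0.0
```

>>> arm_command(moves=[0,0,-40,0,0,0,-90,0,0,0,-90,0], jaw=90)

```text
time_s: 5.82
ee_pos: [0.5121, 0.3067, 0.2228]
tcp_rot: [[-0.997, -0.077, 0.009], [-0.077, 0.997, 0.003], [-0.009, 0.003, -1.0]]
wrist_force: [0.6, 0.2, -1.1]
width: 0.819
grip_force: 0.0
```

```bash
python3 - <<'E'
from h import *
for z in(.215,.1215): print(rel((*mix(0,0,0)[:2],z),184.04))
E
```

```text
[-5.020e+01 -1.172e+02  8.000e+00  6.700e-03]
[-4.930e+01 -1.174e+02  1.015e+02  6.700e-03]
```

>>> arm_command(moves=[-20,-45,0,0,-40,-90,0,0,-53,-116.3,0,0.007,-53,-116.3,0,0.007,-53,-116.3,0,0.007])

```text
time_s: 6.45
ee_pos: [0.5705, 0.1944, 0.2166]
tcp_rot: [[-0.998, -0.071, -0.002], [-0.071, 0.998, 0.0], [0.002, 0.0, -1.0]]
wrist_force: [0.8, 0.4, -0.3]
width: 0.958
grip_force: 0.0
```

```bash
python3 - <<'E'
from h import *
for z in(.215,.1215): print(rel((*mix(0,0,0)[:2],z),184.04))
for n in('scene','top'): cv2.imwrite(f'pics/{n}4.png',eyes.camera(n)[:,:,::-1])
t=cv2.imread('pics/top4.png')[160:270,120:235]; s=cv2.imread('pics/scene4.png')[150:260,350:460]
cv2.imwrite('pics/crop4.png',cv2.hconcat([cv2.resize(t,(400,400)),cv2.resize(s,(400,400))]))
E
```

```text
[-7.0e-01 -7.0e-01  1.6e+00  1.0e-04]
[-8.00e-01 -7.00e-01  9.51e+01  1.00e-04]
```

View pics/crop4.png

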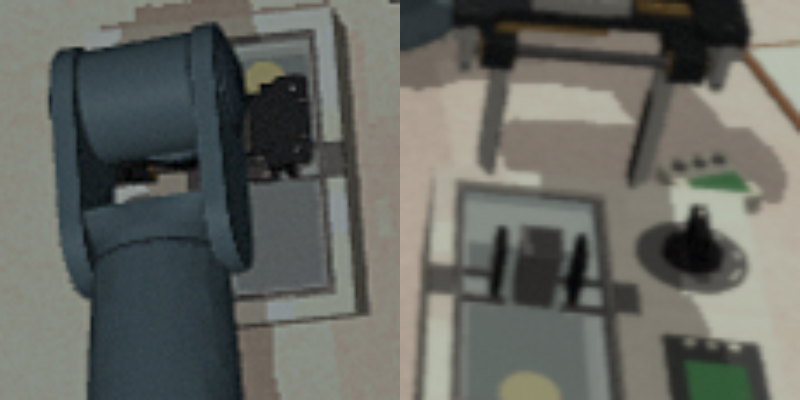

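The selector stands at off, and the open fingers are above the paddles. I descend around the handle and squeeze.

>>> arm_command(moves=[0,0,40,0,0,0,75,0,0,0,92,0,0,0,95,0,0,0,95,0], jaw=94)

```text
time_s: 7.18
ee_pos: [0.572, 0.1943, 0.1237]
tcp_rot: [[-0.998, -0.071, 0.002], [-0.071, 0.998, 0.0], [-0.002, 0.0, -1.0]]
wrist_force: [0.5, -0.2, 0.8]
width: 0.998
grip_force: 0.0
```

>>> arm_command(moves=[0,0,0,0,0,0,0,0,0,0,0,0,0,0,0,0,0,0,0,0], jaw=0)

```text
time_s: 7.8
ee_pos: [0.5715, 0.1939, 0.1229]
tcp_rot: [[-0.998, -0.07, 0.001], [-0.07, 0.998, -0.0], [-0.001, -0.0, -1.0]]
wrist_force: [-0.4, -1.1, 3.7]
width: 0.506
grip_force: 8.1
```

>>> arm_command(moves=[0,0,0,0,0,0,0,0,0,0,0,0])

```text
time_s: 8.18
ee_pos: [0.5717, 0.1938, 0.1232]
tcp_rot: [[-0.998, -0.07, 0.001], [-0.07, 0.998, -0.0], [-0.001, -0.0, -1.0]]
wrist_force: [-1.4, -1.6, 5.5]
width: 0.463
grip_force: 30.0
```

>>> arm_command(moves=[0,0,-10,0,0,0,-25,0,0,0,-50,0,0,0,-90,0,0,0,-90,0])

```text
time_s: 8.8
ee_pos: [0.5735, 0.1944, 0.2166]
tcp_rot: [[-0.997, -0.07, 0.008], [-0.07, 0.998, 0.001], [-0.008, 0.001, -1.0]]
wrist_force: [-0.1, -0.1, -4.5]
width: 0.462
grip_force: 30.0
```

```bash
python3 - <<'E'
from h import *
s=sensors.read_state();print(s['ee_pos'],s['wrist_force'],s['grip_force'])
for z in(.21,.0265): print(rel((.58,-.03,z),180))
for n in('scene','top'): cv2.imwrite(f'pics/{n}5.png',eyes.camera(n)[:,:,::-1])
t=cv2.imread('pics/top5.png')[140:290,120:330]; s=cv2.imread('pics/scene5.png')[110:320,170:460]
cv2.imwrite('pics/crop5.png',cv2.hconcat([cv2.resize(t,(400,286)),cv2.resize(s,(400,286))]))
E
```

```text
[0.57351565 0.19439134 0.21660066] [-0.06299604 -0.10538309 -4.46522609] 29.978134632110596
[ 9.300e+00 -2.243e+02  6.400e+00  7.030e-02]
[ 1.080e+01 -2.244e+02  1.898e+02  7.030e-02]
```

View pics/crop5.png

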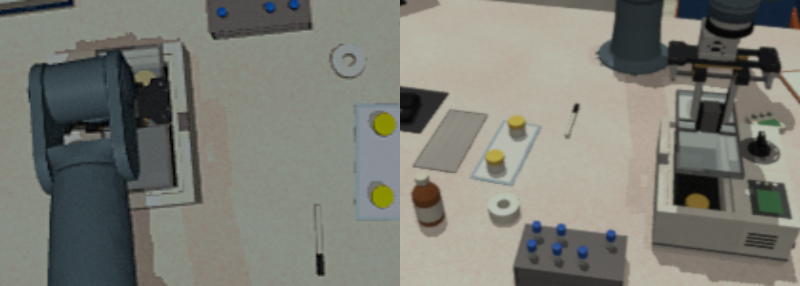

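The lid is off and hanging level. I carry it to the free bench area at about (0.58, −0.03).

>>> arm_command(moves=[1,-40,0,0,3,-90,0,0,5,-145,0,0,7,-195,0,0,8,-224,0,0])

```text
time_s: 9.52
ee_pos: [0.5775, -0.032, 0.2096]
tcp_rot: [[-0.998, -0.068, -0.004], [-0.068, 0.998, 0.001], [0.004, 0.001, -1.0]]
wrist_force: [0.6, -0.6, -2.8]
width: 0.466
grip_force: 30.0
```

>>> arm_command(moves=[0,0,0,0,0,0,50,0,0,0,100,0,0,0,145,0,0,0,170,0])

```text
time_s: 10.15
ee_pos: [0.5758, -0.0281, 0.0379]
tcp_rot: [[-0.997, -0.071, -0.007], [-0.071, 0.997, 0.002], [0.007, 0.003, -1.0]]
wrist_force: [-1.0, 1.2, -4.0]
width: 0.465
grip_force: 30.0
```

>>> arm_command(moves=[0,0,0,0,0,0,0,0,0,0,0,0])

```text
time_s: 10.52
ee_pos: [0.5802, -0.0301, 0.0441]
tcp_rot: [[-0.998, -0.07, 0.003], [-0.07, 0.998, -0.001], [-0.003, -0.001, -1.0]]
wrist_force: [-0.1, 0.5, -3.9]
width: 0.468
grip_force: 30.0
```

>>> arm_command(moves=[0,0,6,0,0,0,12,0,0,0,15,0,0,0,17,0,0,0,17,0])

```text
time_s: 11.15
ee_pos: [0.5789, -0.0301, 0.0271]
tcp_rot: [[-0.998, -0.07, -0.002], [-0.07, 0.998, 0.0], [0.002, 0.0, -1.0]]
wrist_force: [-7.5, 1.2, 10.6]
width: 0.465
grip_force: 30.0
```

>>> arm_command(moves=[0,0,0,0,0,0,0,0,0,0,0,0,0,0,0,0,0,0,0,0], jaw=94)

```text
time_s: 11.78
ee_pos: [0.5792, -0.0302, 0.0255]
tcp_rot: [[-0.998, -0.07, 0.0], [-0.07, 0.998, -0.0], [-0.0, -0.0, -1.0]]
wrist_force: [-1.2, -0.3, -0.7]
width: 0.963
grip_force: 0.0
```

>>> arm_command(moves=[0,0,-50,0,0,0,-110,0,0,0,-170,0,0,0,-190,0,0,0,-190,0])

```text
time_s: 12.4
ee_pos: [0.5796, -0.0303, 0.2164]
tcp_rot: [[-0.998, -0.07, 0.002], [-0.07, 0.998, -0.001], [-0.002, -0.001, -1.0]]
wrist_force: [-0.1, -0.9, -1.2]
width: 0.998
grip_force: 0.0
```

```bash
python3 - <<'E'
from h import *
s=sensors.read_state();print(s['ee_pos'],s['joint_pos'])
for z in(.22,.07): print(rel((*mix(84,0,0)[:2],z),184))
for n in('scene','top'): 
    im=eyes.camera(n);cv2.imwrite(f'pics/{n}6.png',im[:,:,::-1])
    for c,a in yellow(im): print(n,c.round(1),a,back(n,c,.086 if n=='top' else .081).round(4),back(n,c,.042 if n=='top' else .037).round(4))
print('pocket3',mix(84,0,0))
t=cv2.imread('pics/top6.png')[140:290,120:330]; s=cv2.imread('pics/scene6.png')[110:320,170:460]
cv2.imwrite('pics/crop6.png',cv2.hconcat([cv2.resize(t,(400,286)),cv2.resize(s,(400,286))]))
E
```

```text
[ 0.57961349 -0.03025916  0.21636387] [-1.41748634e+01  4.17803006e+00  9.91762137e+01 -1.93123594e-04
  7.65104596e+01 -1.08198409e+02]
[-9.130e+01  2.241e+02 -3.600e+00  4.000e-04]
[-9.100e+01  2.242e+02  1.464e+02  4.000e-04]
scene [323.7 142.9] 36 [ 0.0965 -0.0538  0.081 ] [ 0.0187 -0.0643  0.037 ]
scene [254.1 199.5] 98 [ 0.491  -0.2067  0.081 ] [ 0.4372 -0.2265  0.037 ]
scene [238.3 225.4] 120 [ 0.6171 -0.2148  0.081 ] [ 0.5709 -0.2351  0.037 ]
scene [385.4 257.2] 163 [0.6484 0.199  0.081 ] [0.6041 0.2038 0.037 ]
top [195.5 182.2] 128 [0.654  0.2001 0.086 ] [0.6621 0.2092 0.042 ]
top [321.4 204.7] 111 [ 0.563 -0.229  0.086] [ 0.5682 -0.2328  0.042 ]
top [320.3 242.8] 111 [ 0.4339 -0.2203  0.086 ] [ 0.4353 -0.2239  0.042 ]
pocket3 [0.65499127 0.19971804 0.        ]
```

View pics/crop6.png

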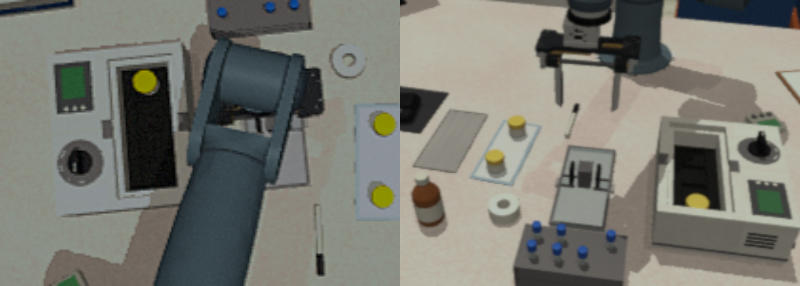

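The lid is flat on the bench, and there is only one finished jar, in pocket 3 at about (0.654, 0.200). I move over it with the jaw at 59.

>>> arm_command(moves=[-22,55,0,0,-44,110,0,0,-66,165,0,0,-88,218,0,0,-90.5,224,0,0], jaw=59)

```text
time_s: 13.12
ee_pos: [0.6522, 0.2028, 0.2113]
tcp_rot: [[-0.997, -0.074, -0.006], [-0.074, 0.997, -0.0], [0.006, -0.0, -1.0]]
wrist_force: [-1.1, -1.1, 0.0]
width: 0.626
grip_force: 0.0
```

>>> arm_command(moves=[0,0,0,0,0,0,45,0,0,0,80,0,0,0,80,0,0,0,80,0])

```text
time_s: 13.75
ee_pos: [0.6543, 0.1988, 0.1368]
tcp_rot: [[-0.998, -0.069, 0.002], [-0.069, 0.998, 0.0], [-0.002, 0.0, -1.0]]
wrist_force: [0.9, 0.2, 0.1]
width: 0.629
grip_force: 0.0
```

```bash
python3 - <<'E'
from h import *
print(rel((.654,.1998,.063),184.04),sensors.read_state()['width']*94)
im=eyes.camera('scene');cv2.imwrite('pics/scene7.png',im[:,:,::-1])
cv2.imwrite('pics/crop7.png',cv2.resize(im[190:310,340:470,::-1],(520,480)))
E
```

```text
[ 3.00e-01  1.00e+00  7.38e+01 -1.50e-03] 59.10783500902678
```

View pics/crop7.png

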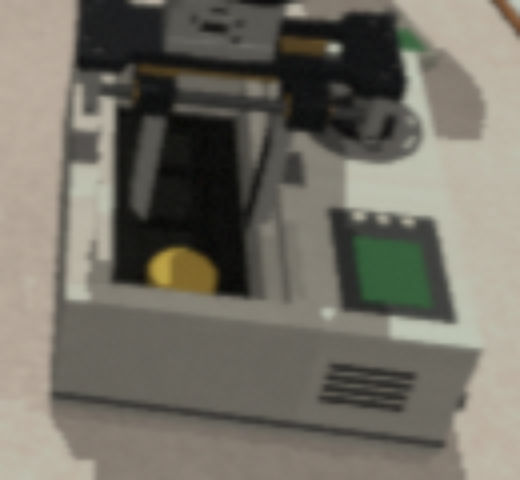

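>>> arm_command(moves=[0,1,20,0,0,1,40,0,0,1,60,0,0,1,72,0,0,1,72,0])

```text
time_s: 14.42
ee_pos: [0.6525, 0.2006, 0.0616]
tcp_rot: [[-0.998, -0.07, -0.003], [-0.07, 0.998, -0.0], [0.003, -0.0, -1.0]]
wrist_force: [0.1, -0.1, 0.1]
width: 0.628
grip_force: 0.0
```

>>> arm_command(moves=[0,0,0,0,0,0,0,0,0,0,0,0,0,0,0,0], jaw=30)

```text
time_s: 14.92
ee_pos: [0.6542, 0.2008, 0.0645]
tcp_rot: [[-0.998, -0.07, 0.002], [-0.07, 0.998, 0.0], [-0.002, 0.0, -1.0]]
wrist_force: [-0.1, -0.1, 3.6]
width: 0.437
grip_force: 30.0
```

>>> arm_command(moves=[0,0,-25,0,0,0,-60,0,0,0,-110,0,0,0,-140,0,0,0,-140,0])

```text
time_s: 15.55
ee_pos: [0.655, 0.2009, 0.2066]
tcp_rot: [[-0.998, -0.07, 0.006], [-0.07, 0.998, 0.001], [-0.006, 0.0, -1.0]]
wrist_force: [-0.1, 0.6, -0.7]
width: 0.438
grip_force: 30.0
```

```bash
python3 - <<'E'
from h import *
s=sensors.read_state();print(s['joint_pos'])
for P,y in[((.60,0,.20),140),((.55,-.2,.2),120),((.5,-.37,.2),100),((.5,-.37,.05),100)]:print(rel(P,y))
E
```

```text
[ 7.59511702e+00  1.83832777e+01  8.38578189e+01  2.69844097e-03
  7.74341007e+01 -8.64307473e+01]
[  69.     -196.6       6.1       0.7684]
[ 132.9    -392.6       5.6       1.1175]
[ 194.7    -558.7       5.2       1.4665]
[ 195.6    -558.7     155.2       1.4665]
```

>>> arm_command(moves=[15,-50,0,0.07,33,-107,0,0.14,51,-164,0,0.21,69,-221,0,0.28,88,-278,0,0.35])

```text
time_s: 16.18
ee_pos: [0.5833, -0.0841, 0.2007]
tcp_rot: [[-0.961, 0.278, -0.004], [0.278, 0.961, 0.001], [0.004, 0.0, -1.0]]
wrist_force: [0.1, -1.1, -1.1]
width: 0.441
grip_force: 30.0
```

```bash
python3 - <<'E'
from h import *
print(rel((.492,-.372,.2),140),rel((.492,-.372,.0205),140))
E
```

```text
[   7.6    -301.9       0.7       0.4162] [   6.9    -302.      180.2       0.4162]
```

>>> arm_command(moves=[1,-60,0,0.08,3,-120,0,0.16,5,-180,0,0.24,7,-240,0,0.32,8,-300,0,0.4])

```text
time_s: 16.8
ee_pos: [0.4929, -0.3697, 0.2007]
tcp_rot: [[-0.776, 0.631, -0.003], [0.631, 0.776, 0.003], [0.004, 0.001, -1.0]]
wrist_force: [-0.1, -0.8, -0.1]
width: 0.441
grip_force: 30.0
```

>>> arm_command(moves=[0,0,0,0,0,0,50,0,0,0,100,0,0,0,145,0,0,0,145,0])

```text
time_s: 17.42
ee_pos: [0.4918, -0.3645, 0.0528]
tcp_rot: [[-0.778, 0.628, -0.008], [0.628, 0.778, 0.009], [0.011, 0.002, -1.0]]
wrist_force: [-0.7, 0.6, -0.9]
width: 0.442
grip_force: 30.0
```

>>> arm_command(moves=[0,0,0,0,0,0,0,0])

```text
time_s: 17.68
ee_pos: [0.496, -0.3699, 0.061]
tcp_rot: [[-0.778, 0.628, 0.003], [0.628, 0.778, -0.003], [-0.004, -0.001, -1.0]]
wrist_force: [0.2, -0.3, -0.1]
width: 0.443
grip_force: 30.0
```

>>> arm_command(moves=[0,0,12,0,0,0,24,0,0,0,33,0,0,0,36,0,0,0,36,0])

```text
time_s: 18.3
ee_pos: [0.4946, -0.3688, 0.0221]
tcp_rot: [[-0.778, 0.629, -0.0], [0.629, 0.778, 0.0], [0.001, 0.0, -1.0]]
wrist_force: [0.2, -0.6, -0.2]
width: 0.437
grip_force: 30.0
```

>>> arm_command(moves=[0,0,0,0,0,0,0,0])

```text
time_s: 18.55
ee_pos: [0.4949, -0.3692, 0.0229]
tcp_rot: [[-0.778, 0.629, 0.001], [0.629, 0.778, -0.001], [-0.001, -0.0, -1.0]]
wrist_force: [-0.2, 0.7, -0.1]
width: 0.443
grip_force: 30.0
```

>>> arm_command(moves=[0,0,1.5,0,0,0,2.5,0,0,0,2.5,0])

```text
time_s: 18.92
ee_pos: [0.4948, -0.369, 0.0205]
tcp_rot: [[-0.778, 0.629, -0.0], [0.629, 0.778, 0.0], [0.0, -0.0, -1.0]]
wrist_force: [-1.6, 0.2, 4.5]
width: 0.442
grip_force: 30.0
```

>>> arm_command(moves=[0,0,0,0,0,0,0,0,0,0,0,0,0,0,0,0], jaw=70)

```text
time_s: 19.42
ee_pos: [0.4946, -0.3689, 0.0198]
tcp_rot: [[-0.778, 0.629, -0.0], [0.629, 0.778, 0.0], [0.0, 0.0, -1.0]]
wrist_force: [-0.6, 0.1, 0.2]
width: 0.744
grip_force: 0.0
```

>>> arm_command(moves=[0,0,-40,0,0,0,-90,0,0,0,-140,0,0,0,-140,0,0,0,-140,0])

```text
time_s: 20.05
ee_pos: [0.4943, -0.3685, 0.1592]
tcp_rot: [[-0.778, 0.629, -0.001], [0.629, 0.778, 0.001], [0.001, 0.0, -1.0]]
wrist_force: [0.4, -0.4, -1.3]
width: 0.744
grip_force: 0.0
```

```bash
python3 - <<'E'
from h import *
for n in('scene','top'): 
    im=eyes.camera(n);cv2.imwrite(f'pics/{n}8.png',im[:,:,::-1])
    for c,a in yellow(im): print(n,c.round(1),a,back(n,c,.042 if n=='top' else .037).round(4))
s=sensors.read_state();print(s['ee_pos'],s['joint_pos'])
for z in (.16,.023): print(rel((.436,-.225,z),184),rel((.5695,-.234,z),184))
E
```

```text
scene [239.7 197.3] 96 [ 0.4362 -0.2768  0.037 ]
scene [207.2 204.4] 106 [ 0.496  -0.3681  0.037 ]
scene [238.3 225.4] 121 [ 0.5711 -0.2349  0.037 ]
top [321.5 204.7] 113 [ 0.5684 -0.2332  0.042 ]
top [332.7 240.5] 51 [ 0.442  -0.2673  0.042 ]
[ 0.49377964 -0.36797957  0.15773878] [-4.72304597e+01  1.22853591e+01  9.65081944e+01  4.79817890e-04
  7.14194423e+01 -9.82772158e+01]
[134.8     74.9     -1.7     -0.7497] [ 25.4    151.8     -2.1     -0.7497]
[134.3     74.8    135.3     -0.7497] [ 24.9    151.7    134.9     -0.7497]
```

A knock happened: the near new jar is now at about (0.437, −0.277), moved 5 cm. I take the far one (0.5695, −0.234) first.

>>> arm_command(moves=[8,50,0,0,16,100,0,0,25,151,0,0,25,151,0,0,25,151,0,0])

```text
time_s: 20.78
ee_pos: [0.5694, -0.2357, 0.1586]
tcp_rot: [[-0.778, 0.628, -0.002], [0.628, 0.778, 0.001], [0.002, -0.001, -1.0]]
wrist_force: [-0.5, -1.0, -0.1]
width: 0.745
grip_force: 0.0
```

```bash
python3 - <<'E'
from h import *
print(rel((.5695,-.234,.021),141))
for n in('scene','top'):
    im=eyes.camera(n);cv2.imwrite(f'pics/{n}9.png',im[:,:,::-1])
    for c,a in yellow(im): print(n,c.round(1),a,back(n,c,.042 if n=='top' else .037).round(4))
E
```

```text
[7.000e-01 1.500e+00 1.376e+02 1.100e-03]
scene [240.2 199. ] 53 [ 0.4448 -0.2723  0.037 ]
scene [207.2 204.4] 106 [ 0.496  -0.3681  0.037 ]
scene [238.3 225.3] 122 [ 0.5706 -0.2349  0.037 ]
top [322.  203.1] 29 [ 0.5737 -0.2352  0.042 ]
top [360.3 224.7] 116 [ 0.4941 -0.3656  0.042 ]
top [333.7 242.5] 115 [ 0.4349 -0.2702  0.042 ]
```

>>> arm_command(moves=[0.5,1,45,0,0.5,1,90,0,0.5,1,120,0,0.5,1,134,0,0.5,1,136,0])

```text
time_s: 21.5
ee_pos: [0.5699, -0.2352, 0.0235]
tcp_rot: [[-0.777, 0.63, -0.001], [0.63, 0.777, 0.001], [0.001, -0.0, -1.0]]
wrist_force: [0.2, -0.1, 0.1]
width: 0.744
grip_force: 0.0
```

>>> arm_command(moves=[0,0,0,0,0,0,0,0,0,0,0,0,0,0,0,0,0,0,0,0], jaw=30)

```text
time_s: 22.12
ee_pos: [0.5709, -0.235, 0.0249]
tcp_rot: [[-0.778, 0.629, 0.001], [0.629, 0.778, -0.001], [-0.001, 0.0, -1.0]]
wrist_force: [-1.1, -0.5, 4.6]
width: 0.437
grip_force: 30.0
```

>>> arm_command(moves=[0,0,-40,0,0,0,-90,0,0,0,-140,0,0,0,-180,0,0,0,-180,0])

```text
time_s: 22.75
ee_pos: [0.5722, -0.2357, 0.2077]
tcp_rot: [[-0.778, 0.629, 0.006], [0.629, 0.778, -0.004], [-0.007, 0.001, -1.0]]
wrist_force: [-0.0, 0.6, -0.7]
width: 0.438
grip_force: 30.0
```

```bash
python3 - <<'E'
from h import *
for P,y in[((.60,0,.2),150),((*mix(84,0,0)[:2],.2),184.04)]:print(rel(P,y))
E
```

```text
[ 1.265e+02  2.008e+02  6.900e+00 -1.561e-01]
[209.3    390.7      6.5     -0.7502]
```

>>> arm_command(moves=[28,50,0,-0.09,55,102,0,-0.18,82,154,0,-0.27,110,206,0,-0.36,137,258,0,-0.45])

```text
time_s: 23.38
ee_pos: [0.6248, 0.0541, 0.201]
tcp_rot: [[-0.974, 0.225, -0.004], [0.225, 0.974, 0.0], [0.004, -0.001, -1.0]]
wrist_force: [-0.0, 0.4, -0.8]
width: 0.441
grip_force: 30.0
```

>>> arm_command(moves=[0,0,0,0])

```text
time_s: 23.5
ee_pos: [0.6248, 0.0557, 0.201]
tcp_rot: [[-0.975, 0.223, -0.004], [0.223, 0.975, 0.001], [0.004, -0.0, -1.0]]
wrist_force: [-0.6, -0.6, -0.5]
width: 0.44
grip_force: 30.0
```

```bash
python3 - <<'E'
from h import *
print(rel((*mix(84,0,0)[:2],.2),184.04))
E
```

```text
[  2.6    147.1      1.      -0.2949]
```

>>> arm_command(moves=[0,50,0,-0.1,1,100,0,-0.2,2.6,147,0,-0.295,2.6,147,0,-0.295,2.6,147,0,-0.295])

```text
time_s: 24.12
ee_pos: [0.6564, 0.1943, 0.2023]
tcp_rot: [[-0.998, -0.063, -0.003], [-0.063, 0.998, -0.001], [0.003, -0.001, -1.0]]
wrist_force: [-0.0, 0.1, -1.0]
width: 0.439
grip_force: 30.0
```

```bash
python3 - <<'E'
from h import *
print(rel((.6547,.2,.0695),184.04))
E
```

```text
[ 1.000e+00  5.900e+00  1.328e+02 -7.200e-03]
```

>>> arm_command(moves=[1,5.5,30,-0.007,1,5.5,65,-0.007,1,5.5,95,-0.007,1,5.5,110,-0.007,1,5.5,110,-0.007])

```text
time_s: 24.75
ee_pos: [0.655, 0.2, 0.0928]
tcp_rot: [[-0.998, -0.07, -0.002], [-0.07, 0.998, -0.0], [0.002, -0.0, -1.0]]
wrist_force: [0.5, 0.2, 0.0]
width: 0.441
grip_force: 30.0
```

>>> arm_command(moves=[0,0,0,0,0,0,0,0])

```text
time_s: 25.0
ee_pos: [0.6567, 0.2013, 0.0958]
tcp_rot: [[-0.997, -0.072, 0.003], [-0.072, 0.997, 0.0], [-0.003, 0.0, -1.0]]
wrist_force: [-0.2, 0.6, 0.4]
width: 0.437
grip_force: 30.0
```

```bash
python3 - <<'E'
from h import *
print(rel((.6547,.2,.0695),184.04))
E
```

```text
[ 2.20e+00 -1.10e+00  2.63e+01  1.60e-03]
```

>>> arm_command(moves=[1.5,-0.8,8,0,1.5,-0.8,16,0,1.5,-0.8,22,0,1.5,-0.8,25,0,1.5,-0.8,26,0])

```text
time_s: 25.62
ee_pos: [0.6541, 0.2004, 0.0689]
tcp_rot: [[-0.997, -0.072, -0.001], [-0.072, 0.997, -0.0], [0.001, -0.0, -1.0]]
wrist_force: [-4.8, -0.5, 9.0]
width: 0.442
grip_force: 30.0
```

>>> arm_command(moves=[0,0,0,0,0,0,0,0])

```text
time_s: 25.88
ee_pos: [0.6543, 0.2004, 0.0689]
tcp_rot: [[-0.997, -0.072, -0.0], [-0.072, 0.997, -0.0], [0.0, -0.0, -1.0]]
wrist_force: [-3.5, -1.3, 6.1]
width: 0.439
grip_force: 30.0
```

Contact occurs at exactly the expected height (0.0689), so I release and leave.

>>> arm_command(moves=[0,0,0,0,0,0,0,0,0,0,0,0,0,0,0,0], jaw=58)

```text
time_s: 26.38
ee_pos: [0.6542, 0.2003, 0.0678]
tcp_rot: [[-0.997, -0.072, -0.0], [-0.072, 0.997, -0.0], [0.0, -0.0, -1.0]]
wrist_force: [-0.3, 0.4, 0.5]
width: 0.618
grip_force: 0.0
```

>>> arm_command(moves=[0,0,-30,0,0,0,-70,0,0,0,-115,0,0,0,-130,0,0,0,-130,0])

```text
time_s: 27.0
ee_pos: [0.6545, 0.2004, 0.1983]
tcp_rot: [[-0.997, -0.072, 0.001], [-0.072, 0.997, 0.0], [-0.001, 0.0, -1.0]]
wrist_force: [0.8, -0.3, -0.7]
width: 0.617
grip_force: 0.0
```

```bash
python3 - <<'E'
from h import *
for n in('scene','top'):
    im=eyes.camera(n);cv2.imwrite(f'pics/{n}10.png',im[:,:,::-1])
    for c,a in yellow(im): print(n,c.round(1),a,back(n,c,.042 if n=='top' else .037).round(4),back(n,c,.086 if n=='top' else .081).round(4))
t=cv2.imread('pics/top10.png')[180:280,280:400]; s=cv2.imread('pics/scene10.png')[170:260,180:300]
cv2.imwrite('pics/crop10.png',cv2.hconcat([cv2.resize(t,(400,333)),cv2.resize(s,(444,333))][:1]+[cv2.resize(s,(400,333))]))
for P in [(.60,-.05,.2),(.436,-.273,.2)]: print(rel(P,150))
E
```

```text
scene [421.4 178.7] 40 [0.1931 0.308  0.037 ] [0.2609 0.2973 0.081 ]
scene [386.3 185.1] 26 [0.2585 0.1916 0.037 ] [0.3225 0.1875 0.081 ]
scene [240.8 197.5] 99 [ 0.4364 -0.273   0.037 ] [ 0.4903 -0.2505  0.081 ]
scene [207.2 204.4] 106 [ 0.496  -0.3681  0.037 ] [ 0.5465 -0.3402  0.081 ]
scene [385.7 257.2] 170 [0.6037 0.2046 0.037 ] [0.6481 0.1998 0.081 ]
top [195.8 183.5] 98 [0.6576 0.2084 0.042 ] [0.6497 0.1993 0.086 ]
top [360.4 224.6] 117 [ 0.4942 -0.3658  0.042 ] [ 0.4911 -0.358   0.086 ]
top [333.7 242.5] 115 [ 0.4349 -0.2702  0.042 ] [ 0.4336 -0.2652  0.086 ]
[  71.     -245.7      -4.3       0.5958]
[ 250.6    -456.3      -3.6       0.5958]
```

View pics/crop10.png

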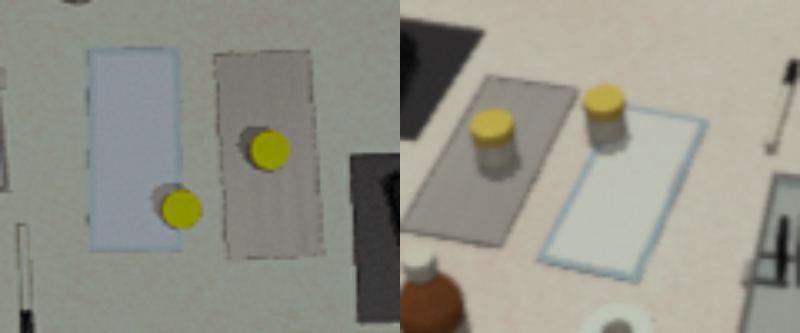

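The jar stands upright, straddling the pad's edge, and the first new jar is seated in pocket 3. I approach the second one closing along world y so that the grip squares it.

>>> arm_command(moves=[28,-51,0,0,56,-102,0,0,84,-153,0,0,112,-204,0,0.03,140,-255,0,0.07], jaw=66)

```text
time_s: 27.72
ee_pos: [0.5308, -0.0652, 0.1955]
tcp_rot: [[-1.0, -0.001, -0.004], [-0.001, 1.0, 0.001], [0.004, 0.001, -1.0]]
wrist_force: [0.8, -1.7, -0.1]
width: 0.702
grip_force: 0.0
```

```bash
python3 - <<'E'
from h import *
print(rel((.4357,-.272,.2),180))
E
```

```text
[ 9.530e+01 -2.067e+02 -4.400e+00  1.200e-03]
```

>>> arm_command(moves=[25,-55,0,0,50,-110,0,0,75,-165,0,0,94,-205,0,0,94,-205,0,0])

```text
time_s: 28.35
ee_pos: [0.4375, -0.2707, 0.1957]
tcp_rot: [[-1.0, 0.002, -0.003], [0.002, 1.0, 0.003], [0.003, 0.003, -1.0]]
wrist_force: [-0.1, -0.4, -1.1]
width: 0.707
grip_force: 0.0
```

>>> arm_command(moves=[0,0,30,0,0,0,70,0,0,0,100,0,0,0,100,0,0,0,100,0])

```text
time_s: 28.98
ee_pos: [0.44, -0.269, 0.0985]
tcp_rot: [[-1.0, -0.003, 0.0], [-0.003, 1.0, -0.0], [-0.0, -0.0, -1.0]]
wrist_force: [0.4, 0.1, -0.1]
width: 0.7
grip_force: 0.0
```

```bash
python3 - <<'E'
from h import *
print(rel((.4357,-.272,.022),180))
E
```

```text
[ 4.30e+00 -3.00e+00  7.65e+01  3.10e-03]
```

>>> arm_command(moves=[4,-2.5,25,0,4,-2.5,50,0,4,-2.5,70,0,4,-2.5,75,0,4,-2.5,75,0])

```text
time_s: 29.6
ee_pos: [0.4361, -0.2723, 0.024]
tcp_rot: [[-1.0, -0.002, 0.001], [-0.002, 1.0, -0.001], [-0.001, -0.001, -1.0]]
wrist_force: [0.8, -0.0, 1.0]
width: 0.701
grip_force: 0.0
```

>>> arm_command(moves=[0,0,0,0,0,0,0,0,0,0,0,0,0,0,0,0,0,0,0,0], jaw=30)

```text
time_s: 30.22
ee_pos: [0.4358, -0.2722, 0.0235]
tcp_rot: [[-1.0, -0.002, 0.001], [-0.002, 1.0, -0.001], [-0.001, -0.001, -1.0]]
wrist_force: [-0.4, 0.4, 5.1]
width: 0.439
grip_force: 30.0
```

>>> arm_command(moves=[0,0,-40,0,0,0,-90,0,0,0,-140,0,0,0,-180,0,0,0,-180,0])

```text
time_s: 30.85
ee_pos: [0.4368, -0.2731, 0.206]
tcp_rot: [[-1.0, -0.002, 0.005], [-0.002, 1.0, -0.005], [-0.005, -0.005, -1.0]]
wrist_force: [-0.1, -0.0, -1.0]
width: 0.44
grip_force: 30.0
```

```bash
python3 - <<'E'
from h import *
print(rel((*mix(-28,0,0)[:2],.2),184.04),rel((*mix(28,0,0)[:2],.2),184.04))
im=eyes.camera('scene');cv2.imwrite('pics/scene11.png',im[:,:,::-1])
cv2.imwrite('pics/crop11.png',cv2.resize(im[100:260,180:300,::-1],(450,600)))
E
```

```text
[-1.075e+02  4.647e+02  4.400e+00 -6.830e-02] [-1.633e+02  4.686e+02  4.700e+00 -6.830e-02]
```

View pics/crop11.png

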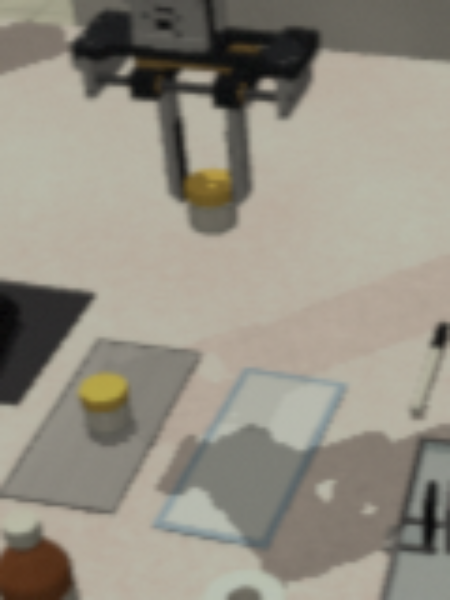

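The jar is held upright. I carry it to pocket 1.

>>> arm_command(moves=[-13,58,0,-0.01,-26,116,0,-0.02,-40,174,0,-0.03,-53,232,0,-0.04,-67,290,0,-0.05])

```text
time_s: 31.52
ee_pos: [0.5003, 0.0205, 0.2]
tcp_rot: [[-0.999, -0.052, -0.004], [-0.052, 0.999, 0.001], [0.004, 0.001, -1.0]]
wrist_force: [2.1, -0.6, -0.4]
width: 0.436
grip_force: 30.0
```

```bash
python3 - <<'E'
from h import *
print(rel((*mix(-28,0.3,0)[:2],.2),184.04))
E
```

```text
[-5.180e+01  1.691e+02 -1.000e-01 -1.820e-02]
```

>>> arm_command(moves=[-16,55,0,-0.01,-33,110,0,-0.018,-51,168,0,-0.018,-51,168,0,-0.018,-51,168,0,-0.018])

```text
time_s: 32.15
ee_pos: [0.5426, 0.1883, 0.2004]
tcp_rot: [[-0.998, -0.07, -0.004], [-0.07, 0.998, -0.001], [0.004, -0.001, -1.0]]
wrist_force: [-0.0, 0.6, -0.9]
width: 0.44
grip_force: 30.0
```

>>> arm_command(moves=[0,0,30,0,0,0,65,0,0,0,95,0,0,0,105,0,0,0,105,0])

```text
time_s: 32.78
ee_pos: [0.5436, 0.1878, 0.0975]
tcp_rot: [[-0.998, -0.069, -0.001], [-0.069, 0.998, -0.0], [0.001, -0.0, -1.0]]
wrist_force: [0.1, -0.2, -0.4]
width: 0.439
grip_force: 30.0
```

>>> arm_command(moves=[0,0,0,0,0,0,0,0])

```text
time_s: 33.02
ee_pos: [0.5449, 0.1888, 0.0993]
tcp_rot: [[-0.998, -0.07, 0.002], [-0.07, 0.998, 0.0], [-0.002, 0.0, -1.0]]
wrist_force: [-0.0, -0.8, -1.0]
width: 0.438
grip_force: 30.0
```

```bash
python3 - <<'E'
from h import *
print(rel((*mix(-28,0.3,0)[:2],.068),184.04))
E
```

```text
[ 1.50e+00  3.40e+00  3.13e+01 -4.00e-04]
```

>>> arm_command(moves=[1,3.2,8,0,1,3.2,16,0,1,3.2,24,0,1,3.2,28,0,1,3.2,30,0])

```text
time_s: 33.65
ee_pos: [0.5425, 0.1919, 0.0676]
tcp_rot: [[-0.998, -0.07, -0.001], [-0.07, 0.998, -0.0], [0.001, -0.0, -1.0]]
wrist_force: [-4.0, 0.4, 8.9]
width: 0.439
grip_force: 30.0
```

>>> arm_command(moves=[0,0,0,0,0,0,0,0])

```text
time_s: 33.9
ee_pos: [0.5429, 0.1919, 0.0682]
tcp_rot: [[-0.998, -0.07, 0.001], [-0.07, 0.998, 0.0], [-0.001, 0.0, -1.0]]
wrist_force: [-0.8, 0.1, -1.3]
width: 0.436
grip_force: 30.0
```

>>> arm_command(moves=[0,0,0.5,0,0,0,0.5,0,0,0,0.5,0,0,0,0.5,0], jaw=58)

```text
time_s: 34.4
ee_pos: [0.5428, 0.1919, 0.0675]
tcp_rot: [[-0.998, -0.07, 0.0], [-0.07, 0.998, 0.0], [-0.0, 0.0, -1.0]]
wrist_force: [0.3, 0.8, -0.6]
width: 0.615
grip_force: 0.0
```

>>> arm_command(moves=[0,0,-30,0,0,0,-70,0,0,0,-115,0,0,0,-150,0,0,0,-150,0])

```text
time_s: 35.02
ee_pos: [0.5447, 0.1922, 0.221]
tcp_rot: [[-0.998, -0.07, 0.007], [-0.07, 0.998, 0.001], [-0.007, 0.001, -1.0]]
wrist_force: [0.3, -0.1, -0.5]
width: 0.619
grip_force: 0.0
```

>>> arm_command(moves=[30,-50,0,0,60,-100,0,0,60,-100,0,0,60,-100,0,0], jaw=94)

```text
time_s: 35.52
ee_pos: [0.4895, 0.0881, 0.2163]
tcp_rot: [[-0.998, -0.07, -0.002], [-0.07, 0.998, 0.0], [0.001, 0.001, -1.0]]
wrist_force: [0.0, -0.1, -0.5]
width: 0.984
grip_force: 0.0
```

```bash
python3 - <<'E'
from h import *
for n in('scene','top'):
    im=eyes.camera(n);cv2.imwrite(f'pics/{n}12.png',im[:,:,::-1])
    for c,a in yellow(im): print(n,c.round(1),a,back(n,c,.042 if n=='top' else .037).round(4),back(n,c,.086 if n=='top' else .081).round(4))
print(mix(-28,0,0),mix(84,0,0))
t=cv2.imread('pics/top12.png')[140:290,120:330]; s=cv2.imread('pics/scene12.png')[110:320,170:460]
cv2.imwrite('pics/crop12.png',cv2.vconcat([cv2.resize(t,(420,300)),cv2.resize(s,(420,300))]))
E
```

```text
scene [376.5 130.5] 24 [-0.1321  0.1345  0.037 ] [-0.0458  0.1337  0.081 ]
scene [340.  135.6] 20 [-0.0561 -0.0089  0.037 ] [ 0.0259 -0.0015  0.081 ]
scene [353.5 136.1] 15 [-0.0629  0.0457  0.037 ] [0.0195 0.05   0.081 ]
scene [207.2 204.4] 106 [ 0.496  -0.3681  0.037 ] [ 0.5465 -0.3402  0.081 ]
scene [384.5 230.1] 173 [0.4923 0.1964 0.037 ] [0.543 0.192 0.081]
scene [386.  257.2] 164 [0.6038 0.2054 0.037 ] [0.6482 0.2006 0.081 ]
top [195.  182.5] 127 [0.6611 0.2112 0.042 ] [0.6531 0.202  0.086 ]
top [360.4 224.6] 117 [ 0.4942 -0.3658  0.042 ] [ 0.4911 -0.358   0.086 ]
[0.54326958 0.19182732 0.        ] [0.65499127 0.19971804 0.        ]
```

View pics/crop12.png

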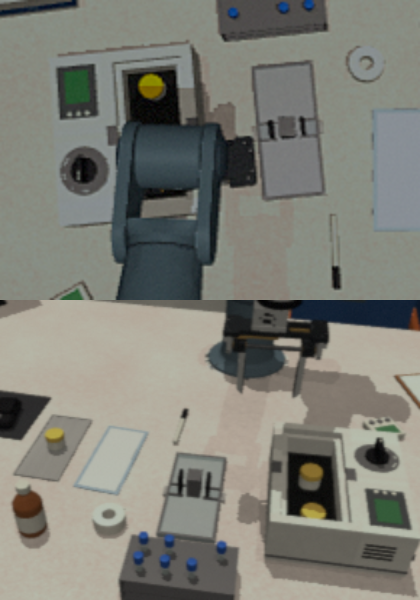

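Both new jars stand in pockets 1 and 3, the finished one is on the tray, and the lid is on the bench. I check the lid pose by its corners before regrasping.

```bash
python3 - <<'E'
from h import *
o=[('top',((u+.5)/2-.5+120,(v+.5)/2-.5+140)) for u,v in[(253,66),(311,61),(324,191),(263,199)]]
p,r=fit(np.array([(122,56,10),(122,-56,10),(-122,-56,10),(-122,56,10)])/1e3,o,[.58,-.03,0]);print(p.round(4),np.degrees(p[2]),r.round(1).tolist())
print(rel((.5795,-.0302,.2),184.04))
E
```

```text
[ 0.5805 -0.0284  0.0653] 3.7418695523986245 [[-1.1, -0.4], [0.6, -0.9], [0.5, 1.2], [-0.3, 0.2]]
[-8.080e+01 -1.249e+02  1.680e+01  8.000e-04]
```

>>> arm_command(moves=[-30,-45,0,0,-60,-90,0,0,-81,-125,0,0,-81,-125,30,0,-81,-125,60,0])

```text
time_s: 36.25
ee_pos: [0.5804, -0.0307, 0.1563]
tcp_rot: [[-0.997, -0.071, 0.0], [-0.071, 0.997, 0.0], [-0.0, 0.0, -1.0]]
wrist_force: [0.4, -0.6, 0.3]
width: 1.0
grip_force: 0.0
```

>>> arm_command(moves=[0,0,0,0,0,0,0,0])

```text
time_s: 36.5
ee_pos: [0.5803, -0.0306, 0.1584]
tcp_rot: [[-0.997, -0.071, 0.001], [-0.071, 0.997, -0.0], [-0.001, -0.0, -1.0]]
wrist_force: [0.0, -0.1, 0.2]
width: 0.999
grip_force: 0.0
```

```bash
python3 - <<'E'
from h import *
print(rel((.5793,-.0302,.0262),184.04))
E
```

```text
[1.200e+00 5.000e-01 1.322e+02 8.000e-04]
```

>>> arm_command(moves=[0.5,0.5,45,0,0.5,0.5,90,0,0.5,0.5,120,0,0.5,0.5,130,0,0.5,0.5,131,0])

```text
time_s: 37.12
ee_pos: [0.58, -0.0307, 0.0276]
tcp_rot: [[-0.998, -0.07, 0.002], [-0.07, 0.998, -0.0], [-0.002, -0.001, -1.0]]
wrist_force: [-0.9, 0.0, 0.8]
width: 0.998
grip_force: 0.0
```

>>> arm_command(moves=[0,0,0,0,0,0,0,0,0,0,0,0,0,0,0,0,0,0,0,0], jaw=0)

```text
time_s: 37.75
ee_pos: [0.5793, -0.0307, 0.0271]
tcp_rot: [[-0.998, -0.07, 0.001], [-0.07, 0.998, -0.0], [-0.001, -0.0, -1.0]]
wrist_force: [-1.4, -0.3, 5.0]
width: 0.509
grip_force: 8.2
```

>>> arm_command(moves=[0,0,0,0,0,0,0,0,0,0,0,0,0,0,0,0])

```text
time_s: 38.25
ee_pos: [0.5794, -0.0305, 0.0274]
tcp_rot: [[-0.998, -0.07, 0.001], [-0.07, 0.998, 0.0], [-0.001, 0.0, -1.0]]
wrist_force: [-1.2, 2.6, 6.3]
width: 0.462
grip_force: 30.0
```

>>> arm_command(moves=[0,0,-30,0,0,0,-80,0,0,0,-130,0,0,0,-170,0,0,0,-185,0])

```text
time_s: 38.88
ee_pos: [0.5795, -0.0309, 0.2131]
tcp_rot: [[-0.998, -0.07, 0.003], [-0.07, 0.998, -0.001], [-0.003, -0.001, -1.0]]
wrist_force: [-0.5, 0.3, -3.1]
width: 0.464
grip_force: 30.0
```

>>> arm_command(moves=[0,0,0,0,0,0,0,0])

```text
time_s: 39.12
ee_pos: [0.5775, -0.0303, 0.2085]
tcp_rot: [[-0.998, -0.07, -0.005], [-0.07, 0.998, 0.001], [0.004, 0.001, -1.0]]
wrist_force: [-0.5, -0.8, -4.1]
width: 0.462
grip_force: 30.0
```

```bash
python3 - <<'E'
from h import *
print(rel((.5715,.1938,.21),184.04))
for n in('scene','top'): cv2.imwrite(f'pics/{n}13.png',eyes.camera(n)[:,:,::-1])
E
```

```text
[-9.70e+00  2.24e+02 -1.20e+00 -4.00e-04]
```

>>> arm_command(moves=[-2,40,0,0,-4,92,0,0,-5,145,0,0,-7,195,0,0,-8,224,0,0])

```text
time_s: 39.85
ee_pos: [0.5701, 0.1956, 0.2099]
tcp_rot: [[-0.997, -0.072, -0.002], [-0.072, 0.997, -0.0], [0.002, 0.0, -1.0]]
wrist_force: [1.1, -0.6, -3.4]
width: 0.463
grip_force: 30.0
```

>>> arm_command(moves=[0,0,0,0,0,0,30,0,0,0,55,0,0,0,60,0,0,0,60,0])

```text
time_s: 40.48
ee_pos: [0.5713, 0.1927, 0.1514]
tcp_rot: [[-0.998, -0.069, -0.0], [-0.069, 0.998, -0.0], [0.0, -0.0, -1.0]]
wrist_force: [-0.5, -0.1, -3.4]
width: 0.464
grip_force: 30.0
```

>>> arm_command(moves=[0,0,0,0,0,0,0,0,0,0,0,0,0,0,0,0,0,0,0,0])

```text
time_s: 41.1
ee_pos: [0.5712, 0.1934, 0.1515]
tcp_rot: [[-0.998, -0.07, 0.0], [-0.07, 0.998, 0.0], [-0.0, 0.0, -1.0]]
wrist_force: [-0.8, 0.1, -2.7]
width: 0.462
grip_force: 30.0
```

```bash
python3 - <<'E'
from h import *
print(rel((.5717,.1938,.1232),184.02))
for n in('scene','top'): cv2.imwrite(f'pics/{n}14.png',eyes.camera(n)[:,:,::-1])
t=cv2.imread('pics/top14.png')[150:270,130:250]; s=cv2.imread('pics/scene14.png')[150:310,340:470]
cv2.imwrite('pics/crop14.png',cv2.hconcat([cv2.resize(t,(400,400)),cv2.resize(s,(400,492))[:400]]))
E
```

```text
[-6.00e-01  3.00e-01  2.83e+01  1.00e-04]
```

View pics/crop14.png

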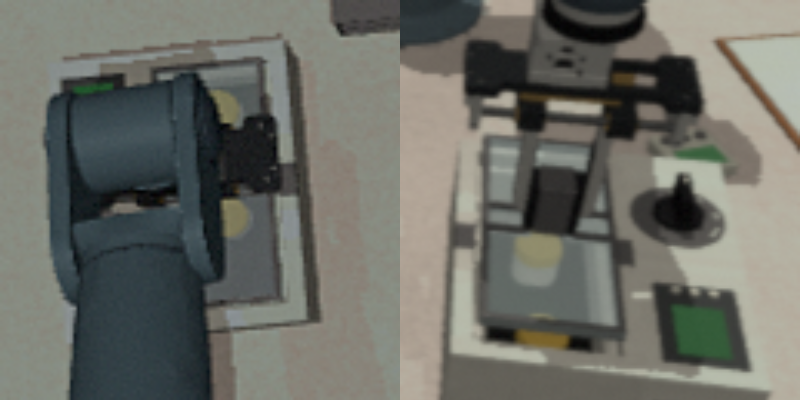

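The lid is aligned 14 mm above the top. I lower it gently.

>>> arm_command(moves=[-0.5,0.4,5,0,-0.5,0.4,10,0,-0.5,0.4,14,0,-0.5,0.4,17,0,-0.5,0.4,20,0])

```text
time_s: 41.82
ee_pos: [0.5717, 0.1938, 0.1313]
tcp_rot: [[-0.998, -0.07, 0.0], [-0.07, 0.998, 0.0], [-0.0, 0.0, -1.0]]
wrist_force: [0.1, -0.4, -3.4]
width: 0.465
grip_force: 30.0
```

>>> arm_command(moves=[0,0,2,0,0,0,4,0,0,0,6,0,0,0,7,0,0,0,8,0])

```text
time_s: 42.45
ee_pos: [0.5717, 0.1938, 0.1235]
tcp_rot: [[-0.998, -0.07, 0.0], [-0.07, 0.998, 0.0], [-0.0, 0.0, -1.0]]
wrist_force: [0.6, 0.9, -2.7]
width: 0.466
grip_force: 30.1
```

>>> arm_command(moves=[0,0,0,0,0,0,0,0])

```text
time_s: 42.7
ee_pos: [0.5717, 0.1938, 0.1235]
tcp_rot: [[-0.998, -0.07, 0.0], [-0.07, 0.998, 0.0], [-0.0, 0.0, -1.0]]
wrist_force: [0.8, -0.3, -3.5]
width: 0.466
grip_force: 30.0
```

>>> arm_command(moves=[0,0,0.5,0,0,0,1,0,0,0,1.5,0,0,0,1.5,0])

```text
time_s: 43.2
ee_pos: [0.5718, 0.1939, 0.1234]
tcp_rot: [[-0.998, -0.07, 0.0], [-0.07, 0.998, -0.0], [-0.0, -0.0, -1.0]]
wrist_force: [-4.8, -0.8, 5.7]
width: 0.467
grip_force: 30.0
```

Seated: the force reversed at z 0.1234, the same height as when it was locked. Now I release and lift.

>>> arm_command(moves=[0,0,0,0,0,0,0,0,0,0,0,0,0,0,0,0,0,0,0,0], jaw=94)

```text
time_s: 43.82
ee_pos: [0.5717, 0.1938, 0.1218]
tcp_rot: [[-0.998, -0.07, 0.0], [-0.07, 0.998, 0.0], [-0.0, 0.0, -1.0]]
wrist_force: [0.3, -0.4, -0.0]
width: 0.962
grip_force: 0.0
```

>>> arm_command(moves=[0,0,-30,0,0,0,-70,0,0,0,-95,0,0,0,-95,0,0,0,-95,0])

```text
time_s: 44.45
ee_pos: [0.5709, 0.1937, 0.2153]
tcp_rot: [[-0.998, -0.07, -0.002], [-0.07, 0.998, -0.0], [0.002, -0.0, -1.0]]
wrist_force: [0.5, -0.5, -0.5]
width: 0.999
grip_force: 0.0
```

```bash
python3 - <<'E'
from h import *
print(rel((.5096,.307,.2166),184.04))
for n in('scene','top'): cv2.imwrite(f'pics/{n}15.png',eyes.camera(n)[:,:,::-1])
t=cv2.imread('pics/top15.png')[150:270,130:250]; s=cv2.imread('pics/scene15.png')[190:310,345:460]
cv2.imwrite('pics/crop15.png',cv2.hconcat([cv2.resize(t,(300,300)),cv2.resize(s,(480,500))[:300]]) if 0 else cv2.resize(s,(575,600)))
E
```

```text
[ 5.320e+01  1.173e+02 -1.200e+00 -4.000e-04]
```

View pics/crop15.png

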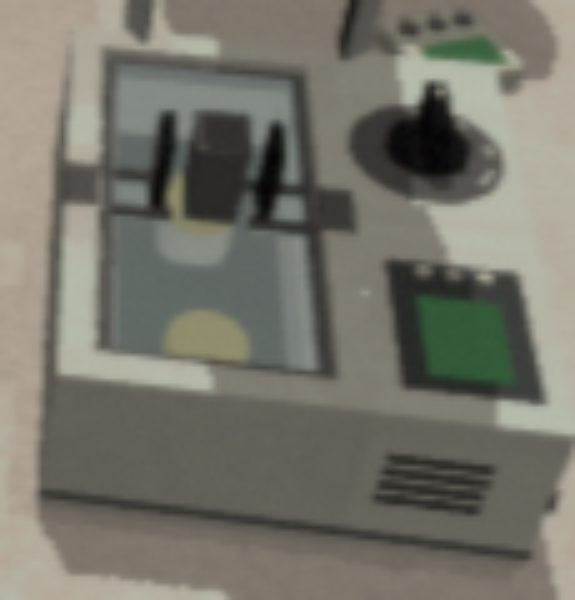

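The lid lies home with both paddles sprung out. Now to the selector.

>>> arm_command(moves=[20,45,0,0,40,90,0,0,53,117,0,0,53,117,0,0,53,117,45,0], jaw=50)

```text
time_s: 45.18
ee_pos: [0.5134, 0.3073, 0.1747]
tcp_rot: [[-0.997, -0.07, 0.008], [-0.07, 0.998, 0.002], [-0.008, 0.002, -1.0]]
wrist_force: [-0.1, 0.4, -0.4]
width: 0.537
grip_force: 0.0
```

>>> arm_command(moves=[0,0,0,0,0,0,0,0,0,0,0,0])

```text
time_s: 45.55
ee_pos: [0.5119, 0.3068, 0.1738]
tcp_rot: [[-0.998, -0.07, 0.003], [-0.07, 0.998, 0.001], [-0.003, 0.001, -1.0]]
wrist_force: [-0.1, -0.0, 0.2]
width: 0.534
grip_force: 0.0
```

```bash
python3 - <<'E'
from h import *
print(rel((.5096,.307,.1275),184.04))
E
```

```text
[ 2.40e+00  4.00e-01  4.63e+01 -9.00e-04]
```

>>> arm_command(moves=[1.5,0.4,15,0,1.5,0.4,30,0,1.5,0.4,40,0,1.5,0.4,45,0,1.5,0.4,45,0])

```text
time_s: 46.18
ee_pos: [0.5089, 0.307, 0.1265]
tcp_rot: [[-0.998, -0.07, -0.001], [-0.07, 0.998, -0.0], [0.001, -0.0, -1.0]]
wrist_force: [-0.3, -1.1, 0.3]
width: 0.531
grip_force: 0.0
```

>>> arm_command(moves=[0,0,0,0,0,0,0,0,0,0,0,0,0,0,0,0,0,0,0,0], jaw=0)

```text
time_s: 46.8
ee_pos: [0.5091, 0.3072, 0.1271]
tcp_rot: [[-0.998, -0.07, 0.0], [-0.07, 0.998, 0.0], [-0.0, 0.0, -1.0]]
wrist_force: [-0.2, 1.0, 0.4]
width: 0.124
grip_force: 30.0
```

>>> arm_command(moves=[0,0,0,0,0,0,0,0.15,0,0,0,0.3,0,0,0,0.45,0,0,0,0.6])

```text
time_s: 47.42
ee_pos: [0.509, 0.3066, 0.1271]
tcp_rot: [[-0.86, 0.51, -0.001], [0.51, 0.86, -0.001], [-0.0, -0.001, -1.0]]
wrist_force: [-0.2, -2.1, 2.2]
width: 0.122
grip_force: 30.0
```

>>> arm_command(moves=[0,0,0,0.15,0,0,0,0.3,0,0,0,0.45,0,0,0,0.6,0,0,0,0.75])

```text
time_s: 48.05
ee_pos: [0.5083, 0.306, 0.1271]
tcp_rot: [[-0.282, 0.959, -0.003], [0.959, 0.282, -0.003], [-0.002, -0.003, -1.0]]
wrist_force: [-4.7, -3.5, 3.4]
width: 0.128
grip_force: 30.0
```

>>> arm_command(moves=[0,0,0,0.05,0,0,0,0.05,0,0,0,0.05])

```text
time_s: 48.42
ee_pos: [0.5082, 0.306, 0.1271]
tcp_rot: [[-0.239, 0.971, -0.003], [0.971, 0.239, -0.003], [-0.002, -0.003, -1.0]]
wrist_force: [-4.2, -3.9, 4.2]
width: 0.126
grip_force: 30.0
```

Tool yaw is now 103.8°, which is the two-dot position. I release and retreat.

>>> arm_command(moves=[0,0,0,0,0,0,0,0,0,0,0,0,0,0,0,0], jaw=50)

```text
time_s: 48.92
ee_pos: [0.5091, 0.3071, 0.1269]
tcp_rot: [[-0.239, 0.971, 0.0], [0.971, 0.239, 0.0], [0.0, 0.0, -1.0]]
wrist_force: [0.7, 0.1, -0.7]
width: 0.511
grip_force: 0.0
```

>>> arm_command(moves=[0,0,-40,0,0,0,-90,0,-40,30,-110,0,-90,60,-110,0,-140,60,-110,0])

```text
time_s: 49.55
ee_pos: [0.6024, 0.1842, 0.2372]
tcp_rot: [[-0.239, 0.971, 0.001], [0.971, 0.239, 0.0], [-0.0, 0.001, -1.0]]
wrist_force: [-0.2, -0.5, -0.5]
width: 0.531
grip_force: 0.0
```

>>> arm_command(moves=[-60,0,0,0,-120,0,0,0,-180,0,0,0,-200,0,0,0,-200,0,0,0])

```text
time_s: 50.18
ee_pos: [0.6485, -0.0093, 0.2367]
tcp_rot: [[-0.237, 0.971, -0.0], [0.971, 0.237, 0.001], [0.001, -0.0, -1.0]]
wrist_force: [0.3, 0.7, 0.0]
width: 0.53
grip_force: 0.0
```

```bash
python3 - <<'E'
from h import *
for n in('scene','top'):
    im=eyes.camera(n);cv2.imwrite(f'pics/{n}16.png',im[:,:,::-1])
    for c,a in yellow(im): print(n,c.round(1),a,back(n,c,.042 if n=='top' else .037).round(4))
t=cv2.imread('pics/top16.png')[150:270,130:250]; s=cv2.imread('pics/scene16.png')[190:310,345:460]
cv2.imwrite('pics/crop16.png',cv2.hconcat([cv2.resize(t,(400,400)),cv2.resize(s,(400,400))]))
print(sensors.read_state()['ee_pos'])
E
```

```text
scene [207.2 204.4] 106 [ 0.496  -0.3681  0.037 ]
top [360.4 224.6] 117 [ 0.4942 -0.3658  0.042 ]
[ 0.64820544 -0.00727485  0.23686187]
```

View pics/crop16.png

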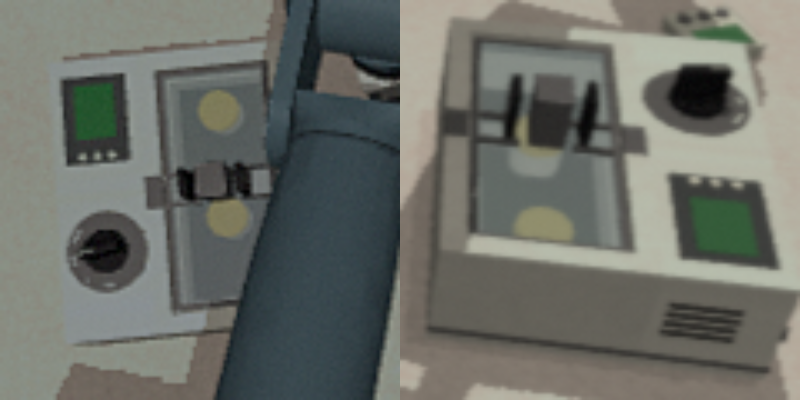

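The selector points at two dots, the lid is home with its bolts out, and the jars are in place with the robot clear. I hand in.

```bash
python3 -c "
from cell import bot
print(bot.sign_off())"
```

```text
the job is handed in; nothing more can be done
None
```

The job is handed in (no verdict was returned): both new jars are in mixer pockets, the one finished jar is on the tray, the lid is home with both paddles sprung out, and the selector is at two dots.

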